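# Brush out a glass vase and lay it in its cradle

### The job

Take the bottle brush from its fork and, while the amber glass vase stands upright, brush it out with two full strokes: down close to the bottom, well up, and down close to the bottom again. Hang the brush back in its fork, then lay the vase on its side in the wooden cradle, gently and not dropped, resting in both V supports with its foot near the stop board and its mouth towards the open end. Do not knock the vase over or disturb the other things on the bench.

Things in the scene. Friction and masses are not known exactly. Their poses are not given: they have to be found in the camera images.
- vase: Straight open amber glass tube vase, standing upright at the start: outside diameter 52 mm, inside diameter 44 mm, height 160 mm, floor 6 mm thick, about 0.2 kg. Origin: centre of its underside (foot); z runs along its axis to the mouth. It looks the same from every side.
- vase_mouth (a point): Centre of the vase's rim, 160 mm from the foot along its axis.
- cradle: Fixed wooden cradle, 130 mm long (its x), 90 wide. Origin: centre of underside, on the table. On a 12 mm base stand two cork-faced 90-degree V supports, each 20 mm long, 83 wide, up to 63 mm high, centred at x = +30 and -35 mm. A dark stop board (60 wide, 75 mm high) stands at the +x end, inner face at x = +55 mm; the -x end is open.
- cradle_axis (a point): Where the middle of the laid vase's axis comes when its foot is 1 mm from the stop: x = -26, y = 0, z = 67 mm in the cradle's frame. The laid vase's axis runs along the cradle's x, 67 mm above the table, its mouth overhanging the open -x end.
- brush_stand: Fixed dark steel stand, base 120 x 100 x 12 mm, origin at the centre of its underside. A post at its +x side (x = 34 to 50 mm) carries a level red fork 8 mm thick, 44 mm wide, top face 150 mm above the table; its slot is 16 mm wide, open towards -x, from x = -35 mm (prong ends) to x = +20 mm.
- fork_seat (a point): Point on the fork's top face, in the middle of the slot (x = -5 mm, y = 0, z = 150 mm in the stand's frame), where the middle of the underside of the brush's collar hangs.
- brush: Bottle brush hanging upright in the fork, 60 g. Origin: lower tip of the head; z up to the handle. Blue and white head, diameter 26 mm, from 0 to 75 mm; steel shaft, diameter 8, to 130 mm; black collar, diameter 34, 130 to 136 mm; square yellow handle 18 x 18 mm (sides along its x, y), 136 to 196 mm. The head does not pass the slot: lift a little, draw it out towards the stand's -x.
- brush_collar (a point): Centre of the underside of the brush's collar, 130 mm above the tip.
- brush_handle (a point): Point to grip on the brush handle, 176 mm above the tip.
- flux_bottle: Bystander: white bottle with a red cap, diameter 52 mm, 165 mm high. Origin: centre of underside.
- glass_swan: Bystander: clear glass swan on a round foot, diameter 64 mm, 135 mm high. Origin: centre of underside.
- frit_jar: Bystander: green glass jar with a steel cap, diameter 60 mm, 85 mm high. Origin: centre of underside.
- marble_dish: Bystander: blue ceramic dish, diameter 68 mm, 30 mm high. Origin: centre of underside.
- spanner: Bystander: steel spanner, 160 mm long, lying along its x axis, under 35 mm high.
- bead_box: Bystander: cardboard box 70 x 100 x 45 mm high. Origin: centre of underside. (Fixed and not listed: a blue kiln 250 mm high on the left, y above 0.55 m, x 0.54 to 0.90 m; burner, rod rack and bead board along the back beyond x = 0.8 m; tool caddy at the right, y below -0.54 m, x above 0.66 m.)
- paddle: Bystander: dark spatula 190 mm long, lying along its x axis, under 35 mm high.
Not all that is in view belongs to the job. Several things look just like the vase: the one meant starts farthest to the robot's right.

How it is judged:
On the way, in this order (a step that is already met when the one before it is completed fails the run):
1. the held brush reaches within 30 mm of the vase's inner floor, vase upright (z of brush in the frame of vase below 0.036 m and contact force between the fingers and brush above 0.3 N and angle between vase's own z axis and vertical below 0.3 rad and horizontal distance between brush and vase below 0.03 m), for 0.05 s.
2. the brush comes up, its tip at least 69 mm above the inner floor (z of brush in the frame of vase above 0.075 m and contact force between the fingers and brush above 0.3 N and angle between vase's own z axis and vertical below 0.3 rad and horizontal distance between brush and vase below 0.03 m), for 0.05 s.
3. the brush goes down again to within 30 mm of the inner floor (all of step 1), for 0.05 s.
4. the brush hangs in its fork again, let go, the vase not yet lifted (distance between brush_collar and fork_seat below 0.014 m and angle between brush's own z axis and vertical below 0.15 rad and contact force between the fingers and brush below 0.05 N and angle between vase's own z axis and vertical below 0.3 rad), for 0.2 s.
At the end, for the whole second after the job is handed in: Vase at rest in both V supports: axis within 0.12 rad of the cradle's, both ends within 12 mm sideways and 10 mm in height of the seated axis, foot within 25 mm of the stop, mouth at the open end; brush hanging upright (0.15 rad) in its fork, collar within 14 mm of the seat (angle between the z axis of vase and the x axis of cradle, either way round below 0.12 rad and x of vase in the frame of cradle above 0.03 m and x of vase_mouth in the frame of cradle below -0.095 m and y of vase in the frame of cradle between -0.012 and 0.012 m and z of vase in the frame of cradle between 0.057 and 0.077 m and y of vase_mouth in the frame of cradle between -0.012 and 0.012 m and z of vase_mouth in the frame of cradle between 0.057 and 0.077 m and distance between brush_collar and fork_seat below 0.014 m and angle between brush's own z axis and vertical below 0.15 rad and linear speed of vase below 0.02 m/s and linear speed of brush below 0.03 m/s); the robot touches nothing.
It fails at once if a bystander is shifted by more than 30 mm or tipped (distance of any of flux_bottle, glass_swan, frit_jar, marble_dish, spanner, bead_box, paddle from where it was at the start of the episode above 0.03 m or angle between any of flux_bottle, glass_swan, frit_jar, marble_dish's own z axis and vertical above 0.5 rad).
It fails at once if the vase is knocked over on the table (angle between vase's own z axis and vertical above 1.2 rad and height (world z) of vase_mouth below 0.04 m).
It fails at once if the vase is dropped or banged on the cradle (over 40 N) (contact force between vase and cradle above 40 N).
It also fails if it takes over 72 s, if anything falls off the work surface, if the arm or the gripper's body presses on something with over 40 N, if the wrist force passes 120 N, or if a joint passes its speed limit or range.

### The arm

A 6-joint arm with a two-finger parallel gripper is mounted at the origin on the work surface. World frame = base frame: x ahead of the robot, y to its left, z up, the work surface at z = 0. Lengths are in m, angles in rad, forces in N, time in s.
With the tool pointing down it reaches from about 0.375 to 0.975 m from the base axis. Payload 3.8 kg.
Tool frame: the origin (TCP) lies midway between the tips of the shut fingers; the grasp point (between the pads) lies 19 mm behind it; z points along the fingers, y is the line along which they close (so a half turn about z gives the same grasp; the last joint's range is limited). The gripper opens to 85 mm and grips with 20 to 120 N. Pads are 22 mm wide; open, the fingers measure 114 mm over their backs; the gripper's body (76 mm by 85 mm) begins 54 mm behind the grasp point. The pads swing forward as they close: fully open they stand 13 mm farther back than shut.
Start: joints at [1.15, 0.264, 1.604, -0, 1.274, -0.037], TCP at [0.253, 0.626, 0.231] pointing down, gripper open.
Joint ranges: [-2.63, 2.63], [-0.94, 2.18], [0.31, 2.57], [-1.31, 4.45], [0, 2.66], [-2.55, 2.55]. Speed limits (rad/s): [2.57, 2.57, 3.14, 3.14, 3.14, 3.14].

### API

Orientations are given as a rotation vector (axis times angle).
In Python, from workcell import * gives the robot as it stands. The module is installed in compiled form; this text tells all that it offers.
- The arm moves only by the tool apply_moves, never from a script. Its arguments are lists of equal length, an entry for each row: "fingers": the opening, from 0 (shut) to 1 (fully open); "travel": the shift along the tool's x, y, z normalised to -1 to 1, where 1 is 0.05 m, a list of three; "rotation": the turn, a rotation vector about the tool's x, y, z normalised to -1 to 1, where 1 is 6 degrees, a list of three. In form: {"fingers": [fingers, ...], "travel": [[dx, dy, dz], ...], "rotation": [[ax, ay, az], ...]}. A call has 1 to 12 rows; each row shifts and turns the commanded pose from where the row before left it, along the tool's axes as they then stand; what a row does not reach is not made up. A row lasts 1/10 s, in which the tool goes at most 50 mm and 8.59 degrees, less where a joint would pass 70% of its speed; a pose out of reach is approached as far as the arm can. A call with a number of a shift or a turn outside -1 to 1 is refused whole. A call with a gripper value outside its range is refused whole. The fingers move at their own pace and stop on an object; "newtons" is the grip in N (left out, the last holds). Time passes only in rows, so rows that do not move let the fingers close. It gives the time, the measured TCP pose, the force, the opening and the grip force at its end, in the units of the state.
- read_state(): the state, without advancing time (a new reading comes with each control period).
- read_camera(name): name is "side" or "top"; returns a dict with "image" (420x560x3 uint8, red, green, blue), "fx", "fy", "cx", "cy" (pixels), "extrinsics" (4x4, takes a point from world to camera coordinates). Camera axes: x right, y down, z forward; pixel columns grow to the right and rows downward; lengths in m; the calibration is good to about 2 mm. A picture is of the moment at which its call begins. There is no depth.
- finish_job(): hands the job in; it is judged then, once.
Trained networks look in the newest picture that a camera, given by its name, has taken for a name from the list of things; names that differ only in an ending like _2 or _b are one class to them, and where a whole thing is asked for, a point or a joint stands for the part that bears it (a point fixed in the world has none). Each returns a list of dicts, best first, with "p" (0 to 1); they miss things now and then, are a little off and sometimes report something else, mostly with a low value. They report only what shows in the picture. A call takes as long as a camera call. They do not tell look-alikes from the thing itself.
- regions_of(camera, name): "mask" (420x560 bool, what is visible of it) and "bbox" ([left, top, width, height] in pixels, round what is visible of it).
- tip_of(camera, name): "location" ([column, row] in pixels: a listed point, or the origin of a listed thing).
The state is a dict: "time": time; "q": joint angles; "joint_vel": joint speeds; "joint_torque": joint torques, N m; "tool_pos": TCP position; "tcp_rot": TCP orientation; "wrist_force": force on the tool from outside, world axes, zero at the start; "torque": the same for the moment, N m; "width": opening from 0.0 (shut) to 1.0 (fully open); "grip_force": force on a finger pad.
Only numpy, scipy, OpenCV 4.12 (cv2) and the standard library are available. Lean on these libraries where they do the work, as an engineer would, in place of code of your own. Each camera call takes 0.05 s, during which the arm holds its last target. There are 200 camera calls.

## Working session

There is one attempt and no reset: what is moved stays moved. The work goes in short steps, Python scripts to look and compute and a tool call to move; the robot and the scene stay as the last step left them, time stands still between calls to the robot, and variables do not carry over. Pictures are saved under pics/ and viewed, at most 10 in all, crops included, and the job is handed in when it is done.

Besides the shell and the picture viewer there is one more tool, called after "Call:" as name(argument=value, ...), one argument or row to a line, values as JSON. apply_moves: Moves the arm, as the interface text tells. Scaled input: -1 to 1 covers 0.05 m each way for a shift and 6 degrees each way for a turn. Its arguments: {"type":"object","properties":{"fingers":{"type":"array","items":{"type":"number"}},"travel":{"type":"array","items":{"type":"array","items":{"type":"number"}}},"rotation":{"type":"array","items":{"type":"array","items":{"type":"number"}}},"newtons":{"type":"number"}},"required":["fingers","travel","rotation"]}

```bash
mkdir -p pics
cat > h.py <<'E'
from workcell import *
import numpy as np, cv2
from scipy.spatial.transform import Rotation as R
def ray(c,px):
    E=np.array(c["extrinsics"]);Rm=E[:3,:3];t=E[:3,3]
    d=Rm.T@np.array([(px[0]-c["cx"])/c["fx"],(px[1]-c["cy"])/c["fy"],1.]);o=-Rm.T@t
    return o,d
def onz(c,px,z):
    o,d=ray(c,px);return o+d*(z-o[2])/d[2]
def proj(c,p):
    E=np.array(c["extrinsics"]);q=E[:3,:3]@np.array(p)+E[:3,3]
    return np.array([c["fx"]*q[0]/q[2]+c["cx"],c["fy"]*q[1]/q[2]+c["cy"]])
def tri(c1,p1,c2,p2):
    o1,d1=ray(c1,p1);o2,d2=ray(c2,p2)
    s=np.linalg.lstsq(np.c_[d1,-d2],o2-o1,rcond=None)[0]
    a=o1+s[0]*d1;b=o2+s[1]*d2
    return (a+b)/2,np.linalg.norm(a-b)
E
python3 - <<'E'
from h import *
np.set_printoptions(precision=4,suppress=True)
C={}
for n in("top","side"):
    c=read_camera(n);C[n]=c
    cv2.imwrite(f"pics/{n}0.png",c["image"][:,:,::-1])
    print(n,"cam",ray(c,(280,210)))
Z=dict(vase=0,vase_mouth=.16,cradle=0,cradle_axis=.067,brush_stand=0,fork_seat=.15,brush_collar=.15,brush_handle=.196,flux_bottle=0,glass_swan=0,frit_jar=0,marble_dish=0,spanner=0.01,bead_box=0,paddle=.01)
for k,z in Z.items():
  for n in C:
    for r in tip_of(n,k):
        print(k,n,round(r["p"],2),np.round(r["location"],1),onz(C[n],r["location"],z)[:2])
print(read_state())
E
```

```text
top cam (array([ 0.4395, -0.0073,  1.065 ]), array([ 0.1622,  0.0145, -0.9867]))
side cam (array([ 0.2101, -0.5201,  0.5964]), array([ 0.4929,  0.6236, -0.6071]))
vase top 0.8 [258.2 273.9] [0.4769 0.056 ]
vase top 0.72 [215.1 268.9] [0.4883 0.1485]
vase side 0.6 [195.  230.8] [0.495  0.1497]
vase side 0.59 [213.2 254.1] [0.4885 0.0586]
vase_mouth top 0.82 [248.2 265.6] [0.4864 0.0647]
vase_mouth top 0.7 [203.9 262.4] [0.4929 0.1458]
vase_mouth side 0.64 [181.9 172.5] [0.4856 0.1472]
vase_mouth side 0.56 [201.3 192.8] [0.4811 0.0603]
cradle top 0.91 [405.9 275. ] [ 0.4721 -0.2572]
cradle side 0.73 [304.2 368.7] [ 0.4678 -0.2579]
cradle_axis top 0.78 [418.5 263.2] [ 0.4932 -0.2676]
cradle_axis side 0.95 [322.9 336.5] [ 0.496  -0.2647]
brush_stand top 0.82 [167.7 271.3] [0.484  0.2506]
fork_seat top 0.68 [144.2 274.8] [0.4716 0.2577]
fork_seat top 0.61 [136.7 271.2] [0.4783 0.2719]
fork_seat top 0.37 [314.6 267.1] [ 0.4832 -0.0564]
fork_seat side 0.65 [155.2 156.7] [0.476 0.257]
brush_collar side 0.89 [157.3 156.7] [0.4796 0.2542]
brush_handle top 0.9 [137.1 273. ] [0.4732 0.257 ]
brus
[... 884 characters left out ...]
41 [233.5 181.8] [0.6732 0.2655]
paddle top 0.82 [409.3 161.8] [ 0.7161 -0.2741]
paddle top 0.56 [278.9 142.4] [0.7641 0.0093]
paddle top 0.5 [162.3 182.8] [0.6762 0.2653]
paddle side 0.57 [412.7 301.6] [ 0.7071 -0.2835]
{'time': 1.6, 'q': array([ 1.1501,  0.2639,  1.604 , -0.    ,  1.2737, -0.0369]), 'joint_vel': array([-0.0002, -0.0001, -0.0024,  0.0007, -0.0013, -0.0004]), 'joint_torque': array([ -0.0012, -51.5048, -36.7706,  -0.0002,   0.0013,   0.    ]), 'tool_pos': array([0.2528, 0.6259, 0.2313]), 'tcp_rot': array([ 0.5992,  3.0839, -0.0001]), 'wrist_force': array([ 0.8005, -0.545 ,  0.1528]), 'torque': array([ 0.045 , -0.025 ,  0.0055]), 'grip_force': 0.0, 'width': 0.9994353789453385}
```

View pics/top0.png

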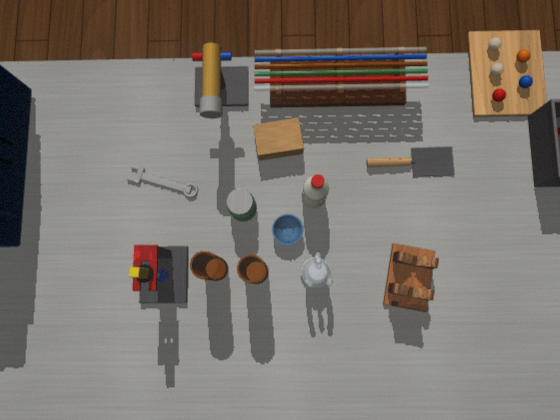

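View pics/side0.png

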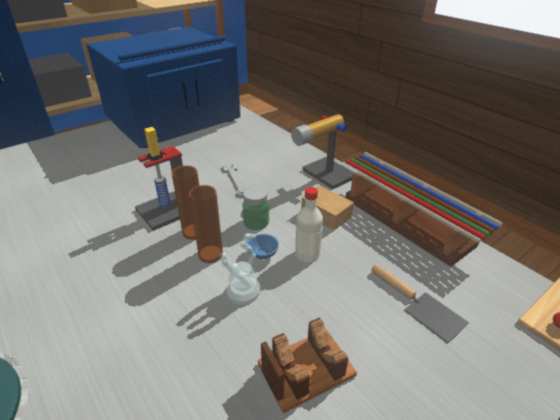

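Run:
```python
from h import *
np.set_printoptions(precision=4,suppress=True)
t=read_camera("top");s=read_camera("side")
def crop(c,x,y,w,h,W=400,H=300):
    return cv2.resize(c["image"][y:y+h,x:x+w,::-1],(W,H),interpolation=cv2.INTER_CUBIC)
a=np.hstack([crop(t,115,235,100,75),crop(t,360,235,100,75)])
b=np.hstack([crop(s,130,120,100,150,400,600)[:300] if 0 else crop(s,110,115,140,105),crop(s,245,315,120,90)])
cv2.imwrite("pics/crops.png",np.vstack([a,b]))
cv2.imwrite("pics/vcrop.png",np.hstack([crop(t,180,240,100,75),crop(s,155,160,140,105)]))
C=dict(top=t,side=s)
for n,k,z in [("top","vase",0),("top","cradle",0),("top","brush_stand",0),("side","vase",0),("top","brush",0)]:
    for r in regions_of(n,k):
        m=r["mask"].astype(np.uint8);print(n,k,round(r["p"],2),r["bbox"],m.sum(),cv2.minAreaRect(cv2.findNonZero(m)))
```

```text
top vase 0.77 [238.4, 255.8, 27.8, 26.8] 697 ((252.5, 268.5), (27.0, 31.0), 90.0)
top vase 0.76 [189.2, 252.7, 39.8, 27.8] 873 ((208.30001831054688, 266.4000244140625), (37.565940856933594, 28.174457550048828), 26.56505012512207)
top cradle 0.62 [385.1, 242.0, 58.2, 70.1] 2779 ((411.4200744628906, 277.0600280761719), (48.64894104003906, 63.35676956176758), 8.130102157592773)
top brush_stand 0.65 [136.4, 240.4, 53.6, 61.1] 2685 ((160.49998474121094, 273.0), (54.99999237060547, 57.99999237060547), 0.0)
top brush_stand 0.39 [130.6, 263.4, 36.3, 19.4] 457 ((148.5, 272.5), (17.0, 39.0), 90.0)
side vase 0.81 [191.5, 184.1, 36.4, 82.6] 1950 ((206.88998413085938, 223.73001098632812), (77.78174591064453, 27.294322967529297), 81.8698959350586)
side vase 0.64 [170.5, 164.6, 27.7, 75.9] 1254 ((188.71621704101562, 201.29730224609375), (73.81514739990234, 26.63263702392578), 80.53767395019531)
top brush 0.77 [129.9, 262.9, 41.0, 18.2] 450 ((148.5, 272.5), (39.0, 17.0), 0.0)
top brush 0.62 [384.0, 242.6, 55.3, 67.5] 2872 ((411.3265686035156, 277.12713623046875), (49.342559814453125, 63.103729248046875), 8.746162414550781)
top brush 0.46 [299.8, 251.0, 32.2, 34.2] 726 ((316.8221435546875, 273.1744689941406), (32.851200103759766, 28.34542465209961), 55.00798034667969)
```

View pics/crops.png

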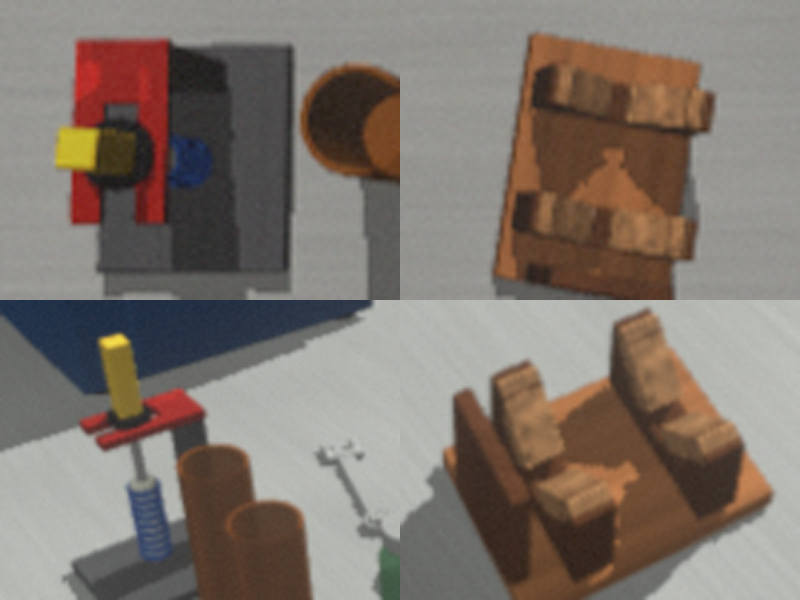

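View pics/vcrop.png

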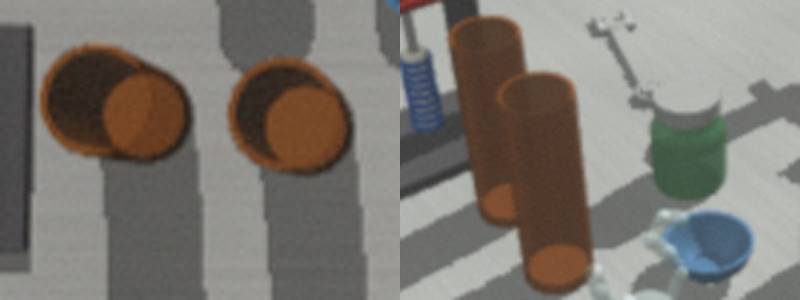

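Run:
```python
from h import *
from scipy.optimize import minimize,least_squares
np.set_printoptions(precision=4,suppress=True)
t=read_camera("top");s=read_camera("side")
C=dict(top=t,side=s)
# vase: IoU of the hull in both masks
ms={}
for n in C:
    rr=regions_of(n,"vase")
    r=max(rr[:2],key=lambda r:r["bbox"][0]);ms[n]=r["mask"].astype(bool);print(n,r["bbox"],r["p"])
a=np.linspace(0,2*np.pi,48)
def hull(c,x,y):
    P=np.array([proj(c,(x+.026*np.cos(k),y+.026*np.sin(k),z)) for z in(0,.16) for k in a])
    m=np.zeros((420*4,560*4),np.uint8)
    cv2.fillConvexPoly(m,cv2.convexHull(np.round(P*4+2).astype(np.int32)),1)
    return cv2.resize(m.astype(np.float32),(560,420),interpolation=cv2.INTER_AREA)
def cost(p,names):
    e=0
    for n in names:
        h=hull(C[n],*p);m=ms[n];e-=np.minimum(h,m).sum()/np.maximum(h,m).sum()
    return e
for names in(["top"],["side"],["top","side"]):
    r=minimize(cost,[.484,.058],args=(names,),method="Nelder-Mead",options=dict(initial_simplex=[[.484,.058],[.49,.058],[.484,.064]]))
    print("vase",names,r.x,r.fun)
print("rim hand",onz(t,(250.7,268.2),.16))
def pl(name,obj,px,x0):
    f=lambda p:np.concatenate([proj(t,[p[0]+np.cos(p[2])*o[0]-np.sin(p[2])*o[1],p[1]+np.sin(p[2])*o[0]+np.cos(p[2])*o[1],o[2]])-q for o,q in zip(obj,px)])
    r=least_squares(f,x0);print(name,r.x,"res",r.fun)
    return r.x
k=lambda u,v,x0,y0:(x0+u/4-.375,y0+v/4-.375)
# stand: x = world +x approx, y = left (image left)
pl("fork",[(-.035,.022,.15),(-.035,-.022,.15)],[k(71,222,115,235),k(167,223,115,235)],[.48,.25,0])
pl("base",[(.06,-.05,.012),(-.06,-.05,.012),(-.06,.05,.012)],[k(292,45,115,235),k(290,271,115,235),k(98,270,115,235)],[.48,.25,0])
pl("cradle",[(-.065,-.045,.012),(-.065,.045,.012),(.065,-.045,.012)],[k(130,35,360,235),k(302,65,360,235),k(94,275,360,235)],[.47,-.257,3.0])
for u,v in((57,127),(98,129),(97,170),(57,169)):print("handle top corner",onz(t,k(u,v,115,235),.216))
```

```text
top [237.2, 253.7, 33.3, 30.7] 0.66
side [190.4, 183.9, 36.5, 82.1] 0.74
vase ['top'] [0.4832 0.0603] -0.964810848236084
vase ['side'] [0.4862 0.0655] -0.9265527725219727
vase ['top', 'side'] [0.4833 0.0604] -1.8803622722625732
rim hand [0.4817 0.0602 0.16  ]
fork [ 0.4785  0.2558 -0.0169] res [ 0.1051  0.0057 -0.1048 -0.0049]
base [ 0.4784  0.2558 -0.0036] res [ 0.3628 -0.4887 -0.5373  0.0448  0.1804  0.4301]
cradle [ 0.4671 -0.2609  2.9445] res [ 0.3747 -0.5868 -0.1546 -0.1416 -0.2172  0.7035]
handle top corner [0.4839 0.2656 0.216 ]
handle top corner [0.4829 0.2478 0.216 ]
handle top corner [0.4654 0.2476 0.216 ]
handle top corner [0.466  0.2649 0.216 ]
```

The vase candidates are the tube at top px (252,268), y≈0.060, and the one at (208,266), y≈0.148. The right-hand one in the top view has the smaller y, so it is the vase meant; the crop confirms two identical upright tubes. The fork opens towards the robot and the cradle's stop board is at its near end.

Call:
apply_moves(
  fingers=[1,1,1,1,1,1,1,1,1,1,1,1],
  travel=[
    [0,0,-0.15],
    [0,0,-0.15],
    [0,0,-0.15],
    [0,0,-0.15],
    [-0.49,-0.82,0],
    [-0.49,-0.82,0],
    [-0.49,-0.82,0],
    [-0.49,-0.82,0],
    [-0.49,-0.82,0],
    [-0.49,-0.82,0],
    [-0.49,-0.82,0],
    [-0.49,-0.82,0],
  ],
  rotation=[
    [0,0,-1],
    [0,0,-1],
    [0,0,-1],
    [0,0,-0.667],
    [0,0,0],
    [0,0,0],
    [0,0,0],
    [0,0,0],
    [0,0,0],
    [0,0,0],
    [0,0,0],
    [0,0,0],
  ],
)

```text
time: 3.35
tool_pos: [0.4495, 0.2962, 0.2616]
tcp_rot: [-0.001, 3.141, 0.001]
wrist_force: [1.2, 0.0, -0.2]
width: 1.001
grip_force: 0.0
```

Call:
apply_moves(
  fingers=[1,1,1,1,0,0,0,0,0,0],
  newtons=40,
  travel=[
    [-0.5,-0.8,0],
    [0,0,0.55],
    [0,0,0.55],
    [0,0,0.53],
    [0,0,0],
    [0,0,0],
    [0,0,0],
    [0,0,0],
    [0,0,0],
    [0,0,0],
  ],
  rotation=[
    [0,0,0],
    [0,0,0],
    [0,0,0],
    [0,0,0],
    [0,0,0],
    [0,0,0],
    [0,0,0],
    [0,0,0],
    [0,0,0],
    [0,0,0],
  ],
)

```text
time: 4.35
tool_pos: [0.4749, 0.2586, 0.1817]
tcp_rot: [-0.001, 3.139, 0.002]
wrist_force: [0.2, -0.9, 5.8]
width: 0.204
grip_force: 39.5
```

Run:
```python
from h import *
s=read_state();print(s["q"],s["tool_pos"],s["tcp_rot"],s["width"],s["grip_force"],s["wrist_force"])
```

```text
[ 4.52559804e-01  4.56908235e-02  1.94845702e+00  2.66547789e-05
  1.14412468e+00 -1.11867792e+00] [0.47490798 0.25860454 0.1816858 ] [-6.75440419e-04  3.13861612e+00  2.31155381e-03] 0.20419921316063203 39.51199293136597 [ 0.20557007 -0.90564266  5.75152557]
```

Call:
apply_moves(
  fingers=[0,0,0,0,0,0,0,0,0,0,0,0],
  travel=[
    [0,0,-0.3],
    [0,0,-0.2],
    [0.6,0,0],
    [1,0,0],
    [0,0,-0.8],
    [0,0,-0.8],
    [0,0,-0.8],
    [0,0,-0.7],
    [-0.35,-0.8,0],
    [-0.35,-0.8,0],
    [-0.35,-0.8,0],
    [-0.35,-0.8,0],
  ],
  rotation=[
    [0,0,0],
    [0,0,0],
    [0,0,0],
    [0,0,0],
    [0,0,0],
    [0,0,0],
    [0,0,0],
    [0,0,0],
    [0,0,0],
    [0,0,0],
    [0,0,0],
    [0,0,0],
  ],
)

```text
time: 5.55
tool_pos: [0.4642, 0.0965, 0.361]
tcp_rot: [-0.002, 3.14, 0.0]
wrist_force: [1.2, 0.5, -0.9]
width: 0.211
grip_force: 39.3
```

Run:
```python
from h import *
s=read_state();print(s["q"],s["tool_pos"],s["tcp_rot"],s["width"],s["grip_force"],s["wrist_force"])
```

```text
[ 1.52473202e-01 -1.79490900e-01  1.83071834e+00  4.84338932e-05
  1.48870216e+00 -1.41928456e+00] [0.46415171 0.09653352 0.36098857] [-1.50326012e-03  3.13995569e+00  4.70235704e-04] 0.2105468376543892 39.317564964294434 [ 1.23211485  0.53151272 -0.86173259]
```

Call:
apply_moves(
  fingers=[0,0,0],
  travel=[
    [-0.38,-0.73,0],
    [0,0,0],
    [0,0,0],
  ],
  rotation=[
    [0,0,0],
    [0,0,0],
    [0,0,0],
  ],
)

```text
time: 5.85
tool_pos: [0.483, 0.0607, 0.3602]
tcp_rot: [-0.004, -3.142, -0.001]
wrist_force: [0.4, -0.2, -1.4]
width: 0.203
grip_force: 39.4
```

Run:
```python
from h import *
np.set_printoptions(precision=4,suppress=True)
t=read_camera("top");s=read_camera("side");st=read_state()
print(st["q"],st["tool_pos"],st["tcp_rot"],st["wrist_force"])
p=st["tool_pos"]
for n in("brush","brush_collar","vase_mouth"):
    A=tip_of("top",n);B=tip_of("side",n)
    for a in A[:2]:
        for b in B[:2]:print(n,a["p"],b["p"],tri(t,a["location"],s,b["location"]))
c=s["image"][100:280,120:300,::-1].copy()
c=cv2.resize(c,(600,600),interpolation=cv2.INTER_CUBIC)
cv2.imwrite("pics/over.png",c)
for z in (.2,.16,0):print(z,proj(s,(.483,.060,z)),proj(s,(p[0],p[1],z)))
```

```text
[ 0.0763 -0.1533  1.8099  0.0006  1.4849 -1.4951] [0.4825 0.0621 0.3602] [-0.0008  3.1415  0.0009] [ 0.684   0.8582 -1.037 ]
brush 0.31 0.67 (array([ 0.5081, -0.151 ,  0.3557]), np.float64(0.23571168043936508))
0.2 [199.8815 174.4313] [199.097  174.0383]
0.16 [202.2941 192.5117] [201.5305 192.1055]
0 [210.6131 254.8562] [209.9233 254.4169]
```

View pics/over.png

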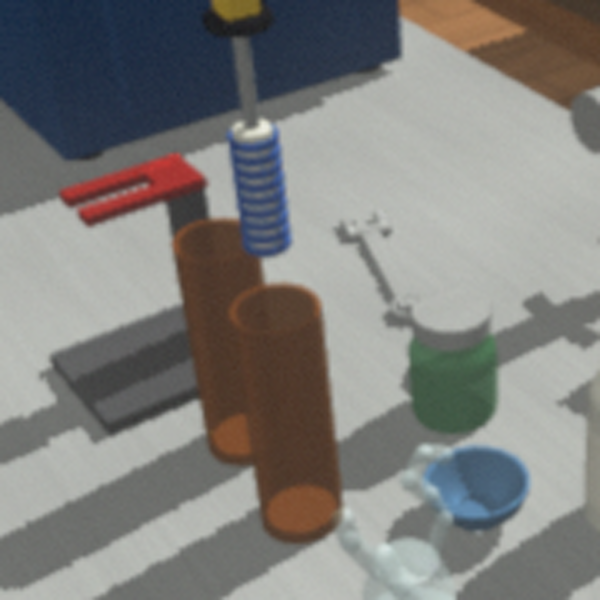

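The brush is held plumb above the vase mouth: its tip is at px (200.4,174.4), against (199.9,174.4) predicted for the vase axis. Next I stroke down.

Call:
apply_moves(
  fingers=[0,0,0,0,0,0,0,0],
  travel=[
    [0,-0.02,0.58],
    [0,0,0.58],
    [0,0,0.58],
    [0,0,0.58],
    [0,0,0.58],
    [0,0,0.58],
    [0,0,0],
    [0,0,0],
  ],
  rotation=[
    [0,0,0],
    [0,0,0],
    [0,0,0],
    [0,0,0],
    [0,0,0],
    [0,0,0],
    [0,0,0],
    [0,0,0],
  ],
)

```text
time: 7.05
tool_pos: [0.4826, 0.0607, 0.1859]
tcp_rot: [0.001, -3.14, 0.0]
wrist_force: [0.2, 0.5, 0.4]
width: 0.206
grip_force: 39.4
```

Call:
apply_moves(
  fingers=[0,0,0,0,0,0,0,0,0,0,0,0],
  travel=[
    [0,0,-0.6],
    [0,0,-0.6],
    [0,0,-0.6],
    [0,0,0],
    [0,0,0],
    [0,0,0.6],
    [0,0,0.6],
    [0,0,0.6],
    [0,0,0],
    [0,0,0],
    [0,0,-0.5],
    [0,0,-0.5],
  ],
  rotation=[
    [0,0,0],
    [0,0,0],
    [0,0,0],
    [0,0,0],
    [0,0,0],
    [0,0,0],
    [0,0,0],
    [0,0,0],
    [0,0,0],
    [0,0,0],
    [0,0,0],
    [0,0,0],
  ],
)

```text
time: 8.25
tool_pos: [0.4832, 0.0605, 0.2378]
tcp_rot: [-0.0, 3.141, 0.0]
wrist_force: [0.9, 0.5, 0.6]
width: 0.208
grip_force: 39.4
```

Call:
apply_moves(
  fingers=[0,0,0,0,0,0,0,0,0,0,0],
  travel=[
    [0,0,-0.6],
    [0,0,-0.6],
    [0,0,-0.6],
    [0,0,-0.6],
    [0,0,0],
    [0.35,0.78,0],
    [0.35,0.78,0],
    [0.35,0.78,0],
    [0.35,0.78,0],
    [0.36,0.78,0],
    [0,0,0],
  ],
  rotation=[
    [0,0,0],
    [0,0,0],
    [0,0,0],
    [0,0,0],
    [0,0,0],
    [0,0,0],
    [0,0,0],
    [0,0,0],
    [0,0,0],
    [0,0,0],
    [0,0,0],
  ],
)

```text
time: 9.35
tool_pos: [0.3927, 0.2595, 0.3568]
tcp_rot: [-0.01, 3.141, 0.005]
wrist_force: [-0.3, -0.8, -1.0]
width: 0.207
grip_force: 39.6
```

Run:
```python
from h import *
np.set_printoptions(precision=4,suppress=True)
st=read_state();print(st["q"],st["tool_pos"],st["tcp_rot"],st["wrist_force"])
from scipy.optimize import least_squares
D=[([.264,1.604],.6750,.2313,1),([.04569,1.94846],0.5408,.1817,1),([-.17949,1.83072],.4742,.3610,1),([-.1533,1.8099],np.hypot(.4825,.0621),.3602,1),(st["q"][1:3],np.hypot(*st["tool_pos"][:2]),st["tool_pos"][2],1)]
def f(p):
    a,b,c,e,k=p;o=[]
    for (q2,q3),r,z,_ in D:
        rr=np.sqrt(r*r-.025**2);s=q2+q3
        o+=[e+a*np.sin(q2)+b*np.sin(s)+c*np.cos(s)-rr,k+a*np.cos(q2)+b*np.cos(s)-c*np.sin(s)-z]
    return o
r=least_squares(f,[.4,.4,0,.05,.1]);print(r.x,r.fun,np.linalg.svd(r.jac)[1])
```

```text
[ 0.5291 -0.1858  1.8435  0.0025  1.4821 -1.0482] [0.3927 0.2595 0.3568] [-0.0099  3.1412  0.0049] [-0.343  -0.8091 -1.0139]
[ 0.5086  0.565  -0.0028  0.0007 -0.0969] [-0.      0.0001  0.     -0.     -0.0002 -0.      0.0004 -0.     -0.0002
  0.    ] [3.8594 3.1544 0.2801 0.2226 0.1624]
```

Call:
apply_moves(
  fingers=[0,0,0,0,0,0,0,0,0,0],
  travel=[
    [0,-0.05,0.77],
    [0,0,0.77],
    [0,0,0.77],
    [0,0,0.75],
    [0,0,0],
    [-0.55,0,0],
    [-0.55,0,0],
    [-0.54,0,0],
    [0,0,0],
    [0,0,0],
  ],
  rotation=[
    [0,0,0],
    [0,0,0],
    [0,0,0],
    [0,0,0],
    [0,0,0],
    [0,0,0],
    [0,0,0],
    [0,0,0],
    [0,0,0],
    [0,0,0],
  ],
)

```text
time: 10.35
tool_pos: [0.4795, 0.2541, 0.2058]
tcp_rot: [0.002, 3.136, 0.005]
wrist_force: [1.7, 3.6, 1.3]
width: 0.205
grip_force: 42.9
```

Run:
```python
from h import *
np.set_printoptions(precision=4,suppress=True)
t=read_camera("top");s=read_camera("side");
for i in range(2):
    read_camera("top");st=read_state();print(st["tool_pos"],st["tcp_rot"],st["wrist_force"],st["torque"])
c=s["image"][100:235,100:235,::-1];d=t["image"][225:315,100:190,::-1]
cv2.imwrite("pics/fork.png",np.hstack([cv2.resize(c,(400,400),interpolation=cv2.INTER_CUBIC),cv2.resize(d,(400,400),interpolation=cv2.INTER_CUBIC)]))
```

```text
[0.4778 0.2541 0.2049] [-0.0003  3.1378  0.0046] [2.6533 5.2465 2.1363] [ 1.1103 -0.5234 -0.0141]
[0.4776 0.2541 0.2047] [-0.0005  3.1381  0.0045] [2.7093 5.7021 1.0787] [ 1.0655 -0.5258 -0.0367]
```

View pics/fork.png

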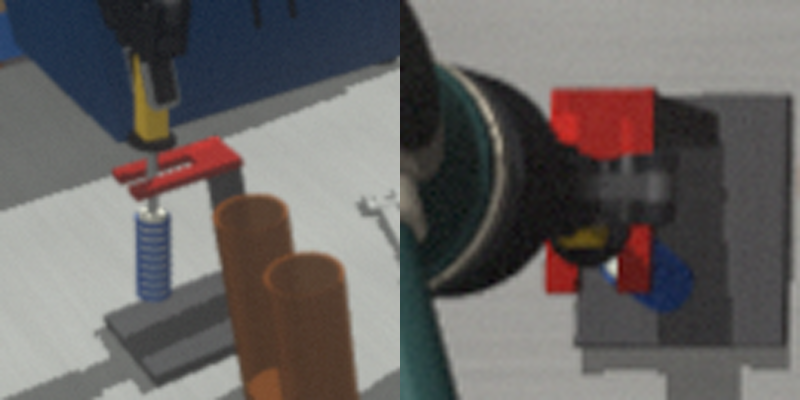

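Call:
apply_moves(
  fingers=[0,0,0],
  travel=[
    [0,0.08,0],
    [0,0,0],
    [0,0,0],
  ],
  rotation=[
    [0,0,0],
    [0,0,0],
    [0,0,0],
  ],
)

```text
time: 10.85
tool_pos: [0.4757, 0.2563, 0.2023]
tcp_rot: [0.002, -3.14, 0.003]
wrist_force: [-0.5, -0.1, -1.2]
width: 0.202
grip_force: 42.9
```

Run:
```python
from h import *
np.set_printoptions(precision=4,suppress=True)
t=read_camera("top");s=read_camera("side");st=read_state();print(st["tool_pos"],st["tcp_rot"],st["wrist_force"],st["torque"])
def ony(c,px,y):
    o,d=ray(c,px);return o+d*(y-o[1])/d[1]
print("old tip,collar",ony(s,(151.6,200.6),.254),ony(s,(151.3,148.3),.254))
im=s["image"].astype(int)
# head mask: blue/white under the fork; yellow handle
hsv=cv2.cvtColor(s["image"],cv2.COLOR_RGB2HSV)
m=cv2.inRange(hsv,(100,90,40),(130,255,255));m[:160]=0;m[215:]=0;m[:,:135]=0;m[:,175:]=0
ys,xs=np.nonzero(m)
for y in range(168,206,4):
    q=xs[ys==y]
    if len(q):print(y,q.min(),q.max(),ony(s,((q.min()+q.max())/2,y),.256))
y=cv2.inRange(hsv,(22,120,80),(35,255,255));ys,xs=np.nonzero(y)
k=(xs>120)&(xs<180)&(ys<170);print("yellow",xs[k].min(),xs[k].max(),ys[k].min(),ys[k].max())
```

```text
[0.4761 0.2565 0.2023] [ 0.0009 -3.1402  0.0019] [ 0.3192 -0.0876  0.2041] [ 0.0024 -0.0174  0.009 ]
old tip,collar [0.4461 0.254  0.0463] [0.4703 0.254  0.174 ]
176 145 154 [0.4543 0.256  0.109 ]
180 145 154 [0.4523 0.256  0.0992]
184 147 152 [0.4504 0.256  0.0893]
188 154 154 [0.4584 0.256  0.0751]
192 145 154 [0.4464 0.256  0.0692]
196 147 154 [0.4466 0.256  0.058 ]
200 145 154 [0.4424 0.256  0.0486]
yellow 144 154 120 148
```

Call:
apply_moves(
  fingers=[0,0,0,0,0],
  travel=[
    [-0.05,0,0],
    [0,0,0],
    [0,0,0],
    [0,0,0],
    [0,0,0],
  ],
  rotation=[
    [0,0,0],
    [0,-0.8,0],
    [0,-0.8,0],
    [0,0,0],
    [0,0,0],
  ],
)

```text
time: 11.45
tool_pos: [0.4789, 0.2569, 0.2029]
tcp_rot: [-0.001, 2.975, -0.0]
wrist_force: [1.1, -0.6, 0.0]
width: 0.2
grip_force: 42.9
```

Run:
```python
from h import *
np.set_printoptions(precision=4,suppress=True)
s=read_camera("side");st=read_state();print(st["q"],st["tool_pos"],st["tcp_rot"],st["wrist_force"],st["torque"])
def ony(c,px,y):
    o,d=ray(c,px);return o+d*(y-o[1])/d[1]
hsv=cv2.cvtColor(s["image"],cv2.COLOR_RGB2HSV)
m=cv2.inRange(hsv,(100,90,40),(130,255,255));m[:160]=0;m[215:]=0;m[:,:135]=0;m[:,175:]=0
ys,xs=np.nonzero(m)
for y in range(172,206,4):
    q=xs[ys==y]
    if len(q):print(y,q.min(),q.max(),ony(s,((q.min()+q.max())/2,y),.256))
```

```text
[ 0.4967 -0.0578  2.0195 -0.0919  1.0349 -1.0333] [0.4795 0.257  0.203 ] [-0.0006  2.975   0.0001] [ 0.7082 -0.2069 -1.2874] [-0.008   0.1581 -0.0008]
176 153 158 [0.4675 0.256  0.1039]
180 154 163 [0.4723 0.256  0.0912]
184 155 162 [0.4705 0.256  0.0811]
188 164 164 [0.4812 0.256  0.0656]
192 156 164 [0.4701 0.256  0.0591]
196 157 166 [0.4716 0.256  0.0471]
```

Call:
apply_moves(
  fingers=[0,0,0,0,0,0],
  travel=[
    [0.02,0,0.12],
    [0.02,0,0.12],
    [0.02,0,0.12],
    [0.005,0,0.03],
    [0,0,0],
    [0,0,0],
  ],
  rotation=[
    [0,0,0],
    [0,0,0],
    [0,0,0],
    [0,0,0],
    [0,0,0],
    [0,0,0],
  ],
)

```text
time: 12.1
tool_pos: [0.4793, 0.2569, 0.1827]
tcp_rot: [-0.0, 2.975, -0.0]
wrist_force: [0.6, 0.3, -0.0]
width: 0.204
grip_force: 42.8
```

Call:
apply_moves(
  fingers=[0.25,0.4,0.5,0.6,0.6,0.6,0.6,0.6,0.6],
  travel=[
    [0,0,0],
    [0,0,0],
    [0,0,0],
    [0,0,0],
    [0,0,0],
    [0,0,-0.5],
    [0,0,-0.7],
    [0,0,-0.7],
    [0,0,0],
  ],
  rotation=[
    [0,0,0],
    [0,0,0],
    [0,0,0],
    [0,0,0],
    [0,0,0],
    [0,0,0],
    [0,0,0],
    [0,0,0],
    [0,0,0],
  ],
)

```text
time: 13.0
tool_pos: [0.4661, 0.2586, 0.2834]
tcp_rot: [-0.0, 2.965, 0.008]
wrist_force: [-0.3, 0.9, 0.4]
width: 0.6
grip_force: 0.0
```

Run:
```python
from h import *
np.set_printoptions(precision=4,suppress=True)
t=read_camera("top");s=read_camera("side");st=read_state();print(st["q"],st["tool_pos"],st["tcp_rot"],st["wrist_force"])
for n in("brush_collar","brush_handle","vase_mouth","brush"):
    for b in tip_of("side",n)[:2]:print(n,b["p"],b["location"])
print(proj(s,(.4735,.256,.15)),proj(s,(.4735,.256,.02)),proj(s,(.4735,.256,.216)))
c=s["image"][90:270,110:290,::-1]
cv2.imwrite("pics/hung.png",cv2.resize(c,(600,600),interpolation=cv2.INTER_CUBIC))
```

```text
[ 0.5129 -0.137   1.952  -0.0886  1.1788 -1.0303] [0.4641 0.2573 0.2781] [-0.0004  2.9716  0.0021] [ 1.1827  0.208  -0.5122]
brush_collar 0.85 [155.9, 158.3]
brush_handle 0.86 [153.4, 138.1]
vase_mouth 0.65 [185.4, 171.8]
vase_mouth 0.63 [200.2, 193.2]
brush 0.67 [167.0, 206.4]
[154.34   157.2311] [164.1604 205.0216] [148.674  129.6582]
```

View pics/hung.png

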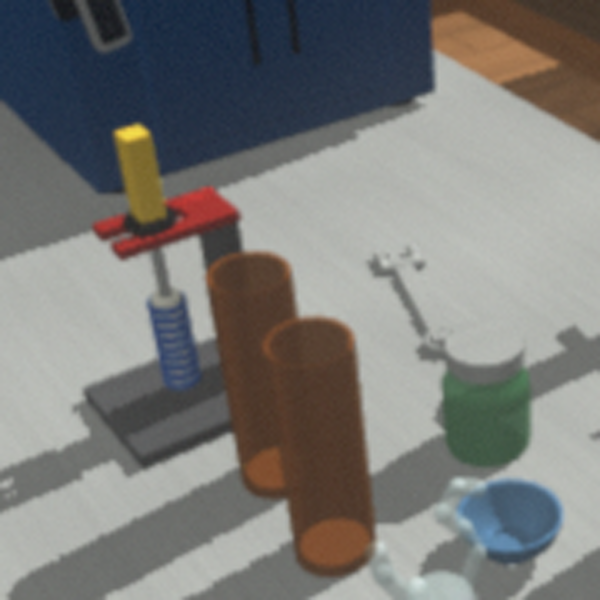

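```bash
cat > k.py <<'E'
from h import *
from scipy.optimize import least_squares
LO=np.array([-2.63,-.94,.31,-1.31,0,-2.55]);HI=np.array([2.63,2.18,2.57,4.45,2.66,2.55])
def fk(q,p):
    a,b,c,h,d,l=p
    R1=R.from_euler('z',q[0]);R2=R1*R.from_euler('y',q[1]);R3=R2*R.from_euler('y',q[2])
    R5=R3*R.from_euler('z',q[3])*R.from_euler('y',q[4])
    x=np.array([0,0,h])+R1.apply([0,l,0])+R2.apply([0,0,a])+R3.apply([c,0,b])+R5.apply([0,0,d])
    return x,R5*R.from_euler('z',q[5])
D=[([1.1501,.2639,1.604,0,1.2737,-.0369],[.2528,.6259,.2313],[.5992,3.0839,-.0001]),
([.45256,.04569,1.94846,0,1.14412,-1.11868],[.47491,.2586,.18169],[-.0007,3.1386,.0023]),
([.0763,-.1533,1.8099,.0006,1.4849,-1.4951],[.4825,.0621,.3602],[-.0008,3.1415,.0009]),
([.4967,-.0578,2.0195,-.0919,1.0349,-1.0333],[.4795,.257,.203],[-.0006,2.975,.0001]),
([.5129,-.137,1.952,-.0886,1.1788,-1.0303],[.4641,.2573,.2781],[-.0004,2.9716,.0021])]
def res(p):
    o=[]
    for q,x,rv in D:
        X,Q=fk(q,p);o+=list(X-x)+list(.3*(Q.inv()*R.from_rotvec(rv)*R.from_euler('z',p[6])).as_rotvec())
    return o
fit=least_squares(lambda p:[*(res_(p))],[.5,.5,0,.3,.4,.025,0]) if 0 else None
def res_(p):
    o=[]
    for q,x,rv in D:
        X,Q=fk(q,p[:6]);Q=Q*R.from_euler('z',p[6])
        o+=list(X-x)+list(.3*(Q.inv()*R.from_rotvec(rv)).as_rotvec())
    return o
best=min((least_squares(res_,[.5,.5,0,.3,.4,.025,g]) for g in(0,1.57,3.14,-1.57)),key=lambda r:r.cost)
P=best.x
def FK(q):
    X,Q=fk(q,P[:6]);return X,Q*R.from_euler('z',P[6])
def IK(x,Q,q0):
    f=lambda q:[*(FK(q)[0]-x)*3,*(FK(q)[1].inv()*Q).as_rotvec()]
    r=least_squares(f,np.clip(q0,LO+.01,HI-.01),bounds=(LO,HI));return r.x,np.linalg.norm(r.fun)
def frame(tz,ty):
    return R.from_matrix(np.c_[np.cross(ty,tz),ty,tz])
E
cat > plan.py <<'E'
from k import *
np.set_printoptions(precision=3,suppress=True)
print(P,best.cost)
V=np.array([.483,.0603]);v=np.array([.981,-.196,0]);ax=np.array([.467,-.261])
up=np.array([0,0,1.])
for zg in(.125,.058):
 for dl in(0,15,30,45):
  for ph in(-30,0,30,60):
    d=np.radians(dl);f=np.radians(ph);hz=np.array([np.cos(f),np.sin(f),0])
    tz=np.cos(d)*hz-np.sin(d)*up
    for sg in(1,-1):
      Q=frame(tz,sg*np.cross(up,hz))
      X=np.array([*V,zg])+.019*tz
      tf=-np.cos(d)*up-np.sin(d)*v
      Qf=frame(tf,sg*np.cross(up,v))
      Xf=np.r_[ax,0]+np.r_[(.054-zg)*np.array([-.981,.196]),.067]+.019*tf
      out=[]
      for q4 in(0,1.6,3.14,-1):
        for q6 in (-1.5,1.5):
          q,e=IK(X,Q,[.1,.2,1.8,q4,.8,q6]);
          if e<1e-3: out.append(q)
      of=[]
      for q4 in(0,1.6,3.14,-1):
        for q6 in (-1.5,1.5):
          q,e=IK(Xf,Qf,[-.4,.2,1.8,q4,1.,q6]);
          if e<1e-3: of.append(q)
      u=lambda L:np.unique(np.round(L,2),axis=0).tolist() if L else None
      if out and of: print(zg,dl,ph,sg,u(out),"|",u(of))
E
python3 plan.py
```

```text
[0.512 0.566 0.002 0.252 0.348 0.025 1.571] 5.025305254855684e-09
0.125 0 -30 1 [[0.76, 0.54, 2.54, 4.43, 1.55, 1.51]] | [[-0.51, 0.3, 1.92, -0.0, 0.92, -1.89]]
0.125 0 -30 -1 [[0.76, 0.54, 2.54, 4.43, 1.55, -1.63]] | [[-0.51, 0.3, 1.92, -0.0, 0.92, 1.25]]
0.125 0 60 1 [[-0.68, 0.58, 2.37, 1.42, 1.6, 1.76]] | [[-0.51, 0.3, 1.92, -0.0, 0.92, -1.89]]
0.125 0 60 -1 [[-0.68, 0.58, 2.37, 1.42, 1.6, -1.38]] | [[-0.51, 0.3, 1.92, -0.0, 0.92, 1.25]]
0.125 15 60 1 [[-0.65, 0.34, 2.4, 1.35, 1.38, 1.97]] | [[-0.48, 0.45, 1.74, -0.08, 1.21, -1.81]]
0.125 15 60 -1 [[-0.65, 0.34, 2.4, 1.35, 1.38, -1.17]] | [[-0.48, 0.45, 1.74, -0.08, 1.21, 1.33]]
0.125 30 60 1 [[-0.56, 0.14, 2.41, 1.23, 1.17, 2.23]] | [[-0.45, 0.61, 1.55, -0.12, 1.49, -1.78]]
0.125 30 60 -1 [[-0.56, 0.14, 2.41, 1.23, 1.17, -0.91]] | [[-0.45, 0.61, 1.55, -0.12, 1.49, 1.36]]
0.125 45 -30 1 [[0.48, -0.13, 2.49, -1.2, 0.7, 0.37]] | [[-0.43, 0.78, 1.38, -0.16, 1.75, -1.76]]
0.125 45 60 -1 [[-0.43, -0.0, 2.37, 1.01, 0.99, -0.58]] | [[-0.43, 0.78, 1.38, -0.16, 1.75, 1.38]]
0.058 0 -30 1 [[0.76, 0.76, 2.47, 4.43, 1.6, 1.66]] | [[-0.55, 0.
[... 394 characters left out ...]
09, 1.16, -1.84]]
0.058 15 -30 -1 [[0.73, 0.48, 2.54, 4.43, 1.27, -1.69]] | [[-0.51, 0.35, 1.89, -0.09, 1.16, 1.31]]
0.058 15 60 1 [[-0.65, 0.53, 2.38, 1.39, 1.35, 1.81]] | [[-0.51, 0.35, 1.89, -0.09, 1.16, -1.84]]
0.058 15 60 -1 [[-0.65, 0.53, 2.38, 1.39, 1.35, -1.33]] | [[-0.51, 0.35, 1.89, -0.09, 1.16, 1.31]]
0.058 30 60 1 [[-0.56, 0.31, 2.41, 1.3, 1.11, 2.05]] | [[-0.47, 0.51, 1.72, -0.14, 1.42, -1.79]]
0.058 30 60 -1 [[-0.56, 0.31, 2.41, 1.3, 1.11, -1.1]] | [[-0.47, 0.51, 1.72, -0.14, 1.42, 1.35]]
0.058 45 60 1 [[-0.43, 0.14, 2.4, 1.12, 0.9, 2.37]] | [[-0.45, 0.67, 1.57, -0.18, 1.67, -1.77]]
0.058 45 60 -1 [[-0.43, 0.14, 2.4, 1.12, 0.9, -0.77]] | [[-0.45, 0.67, 1.57, -0.18, 1.67, 1.37]]
```

```bash
cat > plan2.py <<'E'
from k import *
np.set_printoptions(precision=2,suppress=True)
V=np.array([.483,.0603]);v=np.array([.981,-.196,0]);ax=np.array([.467,-.261]);up=np.array([0,0,1.]);zg=.13
def poses(ph,dl,back=0,sg=-1):
    d=np.radians(dl);f=np.radians(ph);hz=np.array([np.cos(f),np.sin(f),0]);tz=np.cos(d)*hz-np.sin(d)*up
    tf=-np.cos(d)*up-np.sin(d)*v
    return (np.array([*V,zg])+(.019-back)*tz,frame(tz,sg*np.cross(up,hz))),(np.r_[ax+(.054-zg)*np.array([-.981,.196]),.067]+.019*tf,frame(tf,sg*np.cross(up,v)))
if __name__=="__main__":
  for dl in(20,30,40,50):
    for ph in(30,40,50,60,70):
      g,f=poses(ph,dl);b,_=poses(ph,dl,.2)
      q,e=IK(*g,[-.5,.1,2.4,1.2,1.1,-.8]);qb,eb=IK(*b,q)
      m=np.minimum(q-LO,HI-q).min();mb=np.minimum(qb-LO,HI-qb).min()
      # clearance at swan: axis height above swan position
      dist=.122*np.sin(np.radians(ph));perp=.122*np.cos(np.radians(ph))
      print(dl,ph,"e %.4f %.4f marg %.2f %.2f"%(e,eb,m,mb),q,qb,"swan perp %.3f axis z %.3f"%(perp,.13+dist*np.tan(np.radians(dl))))
E
python3 plan2.py
```

```text
20 30 e 0.1614 0.2233 marg 0.00 0.00 [-0.56  0.12  2.57  1.74  1.08 -1.06] [-1.3  -0.16  2.57  1.02  1.55 -0.86] swan perp 0.106 axis z 0.152
20 40 e 0.0541 0.0502 marg 0.00 0.00 [-0.61  0.14  2.57  1.62  1.16 -1.1 ] [-1.26 -0.09  2.57  1.03  1.54 -0.96] swan perp 0.093 axis z 0.159
20 50 e 0.0000 0.0000 marg 0.05 0.11 [-0.63  0.18  2.52  1.48  1.23 -1.1 ] [-1.17  0.04  2.46  0.99  1.55 -1.  ] swan perp 0.078 axis z 0.164
20 60 e 0.0000 0.0000 marg 0.16 0.27 [-0.63  0.26  2.41  1.32  1.31 -1.08] [-1.06  0.17  2.3   0.94  1.6  -1.01] swan perp 0.061 axis z 0.168
20 70 e 0.0000 0.0000 marg 0.27 0.42 [-0.6   0.33  2.3   1.18  1.39 -1.07] [-0.96  0.29  2.15  0.88  1.66 -1.01] swan perp 0.042 axis z 0.172
30 30 e 0.1179 0.1524 marg 0.00 0.00 [-0.45 -0.08  2.57  1.57  0.83 -0.72] [-1.14 -0.51  2.57  0.97  1.46 -0.46] swan perp 0.106 axis z 0.165
30 40 e 0.0275 0.0082 marg 0.00 0.00 [-0.52 -0.03  2.57  1.5   0.96 -0.84] [-1.15 -0.37  2.57  0.99  1.47 -0.67] swan perp 0.093 axis z 0.175
30 50 e 0.0000 0.0000 marg 0.07 0.13 [-0.56  0.04  2.5   1.36  1.07 -0.88] [-1.07 -0.18  2.44  0.94  1.49 
[... 1039 characters left out ...]
.0000 0.0000 marg 0.04 0.10 [-0.23 -0.26  2.53  1.    0.55  0.03] [-0.64 -0.73  2.47  0.69  1.18  0.2 ] swan perp 0.106 axis z 0.203
50 40 e 0.0000 0.0000 marg 0.09 0.17 [-0.31 -0.19  2.48  1.    0.7  -0.17] [-0.71 -0.56  2.4   0.73  1.26 -0.05] swan perp 0.093 axis z 0.223
50 50 e 0.0000 0.0000 marg 0.15 0.26 [-0.35 -0.12  2.42  0.96  0.83 -0.32] [-0.72 -0.41  2.31  0.72  1.33 -0.24] swan perp 0.078 axis z 0.241
50 60 e 0.0000 0.0000 marg 0.22 0.35 [-0.38 -0.04  2.35  0.9   0.95 -0.44] [-0.71 -0.27  2.22  0.7   1.39 -0.38] swan perp 0.061 axis z 0.256
50 70 e 0.0000 0.0000 marg 0.29 0.45 [-0.38  0.03  2.28  0.84  1.05 -0.55] [-0.67 -0.14  2.12  0.66  1.46 -0.5 ] swan perp 0.042 axis z 0.267
```

```bash
cat > rows.py <<'E'
from plan2 import *
def interp(x0,Q0,qs,x1=None):
    """rows for a joint path qs, re-simulated after rounding"""
    x,Q=np.array(x0),Q0;out=[]
    for q in qs:
        X,W=FK(q)
        t=np.round(Q.inv().apply(X-x)/.05,2);r=np.round((Q.inv()*W).as_rotvec()/np.radians(6),2)
        x=x+Q.apply(t*.05);Q=Q*R.from_rotvec(r*np.radians(6));out.append((t.tolist(),r.tolist(),np.round(x,3)))
    return out
def show(o):
    for i in range(0,len(o),12):
        b=o[i:i+12];print("travel",[a[0] for a in b]);print("rot",[a[1] for a in b])
    print("maxes",max(np.linalg.norm(a[0]) for a in o),max(np.linalg.norm(a[1]) for a in o))
    print(np.array([a[2] for a in o]))
E
python3 - <<'E'
from rows import *
s=read_state();q0=s["q"];Q0=R.from_rotvec(s["tcp_rot"])
g,f=poses(60,40);b,_=poses(60,40,.15)
q,e=IK(*b,[-.7,-.1,2.3,.9,1.3,-.6]);print(q,e)
N=18
u=np.linspace(0,1,N+1)[1:]
o=interp(s["tool_pos"],Q0,[q0+(q-q0)*w+np.array([0,0,-.12,0,0.,0])*np.sin(np.pi*w) for w in u])
show(o);print(b[0],g[0],b[1].as_rotvec())
E
```

```text
[-0.77 -0.14  2.31  0.86  1.36 -0.61] 3.053593972572151e-10
travel [[-0.13, -0.4, 0.04], [-0.17, -0.37, 0.01], [-0.2, -0.35, -0.01], [-0.21, -0.33, -0.03], [-0.23, -0.31, -0.03], [-0.23, -0.29, -0.04], [-0.24, -0.28, -0.04], [-0.25, -0.27, -0.04], [-0.24, -0.26, -0.04], [-0.25, -0.25, -0.04], [-0.25, -0.23, -0.03], [-0.25, -0.23, -0.04]]
rot [[-0.25, 0.3, 1.09], [-0.27, 0.29, 1.08], [-0.28, 0.28, 1.08], [-0.29, 0.28, 1.07], [-0.31, 0.28, 1.07], [-0.31, 0.29, 1.07], [-0.32, 0.3, 1.07], [-0.32, 0.32, 1.06], [-0.33, 0.33, 1.08], [-0.34, 0.35, 1.07], [-0.35, 0.38, 1.08], [-0.35, 0.39, 1.09]]
travel [[-0.25, -0.2, -0.03], [-0.25, -0.19, -0.05], [-0.24, -0.15, -0.06], [-0.25, -0.13, -0.07], [-0.23, -0.08, -0.09], [-0.21, -0.04, -0.12]]
rot [[-0.37, 0.42, 1.09], [-0.39, 0.44, 1.09], [-0.4, 0.47, 1.09], [-0.43, 0.49, 1.08], [-0.45, 0.51, 1.08], [-0.47, 0.55, 1.06]]
maxes 0.4224926034855522 1.2833549781724463
[[ 0.47  0.24  0.27]
 [ 0.48  0.22  0.27]
 [ 0.48  0.2   0.27]
 [ 0.49  0.18  0.27]
 [ 0.49  0.16  0.27]
 [ 0.49  0.14  0.27]
 [ 0.49  0.12  0.27]
 [ 0.49  0.1   0.27]
 [ 0.49  0.09  0.26]
 [ 0.49  0.07  0.26]
 [ 0.48  0.06  0.25]
 [ 0.48  0.04  0.25]
 [ 0.47  0.03  0.24]
 [ 0.46  0.01  0.23]
 [ 0.45  0.    0.23]
 [ 0.45 -0.01  0.22]
 [ 0.44 -0.02  0.22]
 [ 0.43 -0.03  0.21]]
[ 0.43 -0.03  0.21] [0.49 0.07 0.12] [-2.18 -1.26 -1.02]
```

Run:
```python
from rows import *
s=read_state();q0=s["q"];Q0=R.from_rotvec(s["tcp_rot"])
b,_=poses(60,40,.15)
q,e=IK(*b,[-.7,-.1,2.3,.9,1.3,-.6]);N=22
u=np.linspace(0,1,N+1)[1:]
o=interp(s["tool_pos"],Q0,[q0+(q-q0)*w+np.array([0,0,-.16,0,0.,0])*np.sin(np.pi*w) for w in u])
show(o)
```

```text
travel [[-0.17, -0.3, -0.03], [-0.19, -0.28, -0.04], [-0.21, -0.27, -0.06], [-0.22, -0.26, -0.07], [-0.23, -0.24, -0.07], [-0.22, -0.23, -0.07], [-0.23, -0.23, -0.07], [-0.23, -0.22, -0.06], [-0.23, -0.22, -0.06], [-0.22, -0.22, -0.05], [-0.23, -0.23, -0.04], [-0.22, -0.22, -0.02]]
rot [[-0.23, 0.2, 0.89], [-0.24, 0.19, 0.89], [-0.25, 0.19, 0.88], [-0.25, 0.18, 0.88], [-0.26, 0.19, 0.87], [-0.26, 0.19, 0.87], [-0.26, 0.2, 0.86], [-0.26, 0.21, 0.87], [-0.26, 0.22, 0.87], [-0.26, 0.24, 0.87], [-0.26, 0.26, 0.87], [-0.26, 0.27, 0.88]]
travel [[-0.22, -0.22, -0.02], [-0.21, -0.22, -0.02], [-0.22, -0.22, -0.01], [-0.22, -0.21, -0.0], [-0.23, -0.2, -0.01], [-0.22, -0.19, -0.01], [-0.21, -0.17, -0.01], [-0.22, -0.15, -0.03], [-0.2, -0.12, -0.04], [-0.19, -0.09, -0.05]]
rot [[-0.26, 0.29, 0.89], [-0.26, 0.31, 0.89], [-0.27, 0.33, 0.91], [-0.27, 0.34, 0.91], [-0.28, 0.37, 0.91], [-0.3, 0.38, 0.92], [-0.3, 0.4, 0.92], [-0.32, 0.42, 0.92], [-0.34, 0.44, 0.92], [-0.35, 0.46, 0.91]]
maxes 0.3477067730142742 1.0780538019969135
[[ 0.47  0.24  0.28]
 [ 0.48  0.23  0.28]
 [ 0.49  0.21  0.28]
 [ 0.49  0.2   0.29]
 [ 0.5   0.18  0.29]
 [ 0.5   0.16  0.29]
 [ 0.51  0.15  0.29]
 [ 0.51  0.13  0.29]
 [ 0.51  0.12  0.29]
 [ 0.51  0.1   0.29]
 [ 0.51  0.08  0.28]
 [ 0.51  0.07  0.28]
 [ 0.5   0.06  0.28]
 [ 0.5   0.04  0.27]
 [ 0.49  0.03  0.26]
 [ 0.48  0.02  0.26]
 [ 0.47  0.01  0.25]
 [ 0.47  0.    0.24]
 [ 0.46 -0.01  0.23]
 [ 0.45 -0.01  0.23]
 [ 0.44 -0.02  0.22]
 [ 0.43 -0.03  0.21]]
```

Call:
apply_moves(
  fingers=[0.78,0.78,0.78,0.78,0.78,0.78,0.78,0.78,0.78,0.78,0.78,0.78],
  travel=[
    [-0.17,-0.3,-0.03],
    [-0.19,-0.28,-0.04],
    [-0.21,-0.27,-0.06],
    [-0.22,-0.26,-0.07],
    [-0.23,-0.24,-0.07],
    [-0.22,-0.23,-0.07],
    [-0.23,-0.23,-0.07],
    [-0.23,-0.22,-0.06],
    [-0.23,-0.22,-0.06],
    [-0.22,-0.22,-0.05],
    [-0.23,-0.23,-0.04],
    [-0.22,-0.22,-0.02],
  ],
  rotation=[
    [-0.23,0.2,0.89],
    [-0.24,0.19,0.89],
    [-0.25,0.19,0.88],
    [-0.25,0.18,0.88],
    [-0.26,0.19,0.87],
    [-0.26,0.19,0.87],
    [-0.26,0.2,0.86],
    [-0.26,0.21,0.87],
    [-0.26,0.22,0.87],
    [-0.26,0.24,0.87],
    [-0.26,0.26,0.87],
    [-0.26,0.27,0.88],
  ],
)

```text
time: 14.5
tool_pos: [0.507, 0.0696, 0.2813]
tcp_rot: [-1.532, -2.546, -0.604]
wrist_force: [0.1, -1.1, -1.0]
width: 0.779
grip_force: 0.0
```

Call:
apply_moves(
  fingers=[0.78,0.78,0.78,0.78,0.78,0.78,0.78,0.78,0.78,0.78,0.78,0.78],
  travel=[
    [-0.22,-0.22,-0.02],
    [-0.21,-0.22,-0.02],
    [-0.22,-0.22,-0.01],
    [-0.22,-0.21,0],
    [-0.23,-0.2,-0.01],
    [-0.22,-0.19,-0.01],
    [-0.21,-0.17,-0.01],
    [-0.22,-0.15,-0.03],
    [-0.2,-0.12,-0.04],
    [-0.19,-0.09,-0.05],
    [0,0,0],
    [0,0,0],
  ],
  rotation=[
    [-0.26,0.29,0.89],
    [-0.26,0.31,0.89],
    [-0.27,0.33,0.91],
    [-0.27,0.34,0.91],
    [-0.28,0.37,0.91],
    [-0.3,0.38,0.92],
    [-0.3,0.4,0.92],
    [-0.32,0.42,0.92],
    [-0.34,0.44,0.92],
    [-0.35,0.46,0.91],
    [0,0,0],
    [0,0,0],
  ],
)

```text
time: 15.7
tool_pos: [0.4336, -0.0258, 0.215]
tcp_rot: [-2.178, -1.257, -1.02]
wrist_force: [-0.2, -0.3, -0.3]
width: 0.779
grip_force: 0.0
```

Run:
```python
from rows import *
np.set_printoptions(precision=4,suppress=True)
t=read_camera("top");sd=read_camera("side");s=read_state();Q=R.from_rotvec(s["tcp_rot"])
g,f=poses(60,40)
print(s["q"],s["tool_pos"],s["wrist_force"],s["width"])
print("to grasp: travel/.05",Q.inv().apply(g[0]-s["tool_pos"])/.05,"rot/6deg",(Q.inv()*g[1]).as_rotvec()/np.radians(6))
for r in tip_of("side","vase_mouth"):print(r["p"],r["location"])
cv2.imwrite("pics/pre.png",np.hstack([cv2.resize(c["image"][y:y+180,x:x+180,::-1],(400,400)) for c,x,y in((t,180,160),(sd,120,110))]))
```

```text
[-0.7697 -0.1418  2.3101  0.865   1.3631 -0.6133] [ 0.4346 -0.0259  0.2162] [0.2737 0.188  0.4634] 0.7753274438884157
to grasp: travel/.05 [-0.0578 -0.0243  3.0023] rot/6deg [ 0.0041 -0.0251  0.0269]
```

View pics/pre.png

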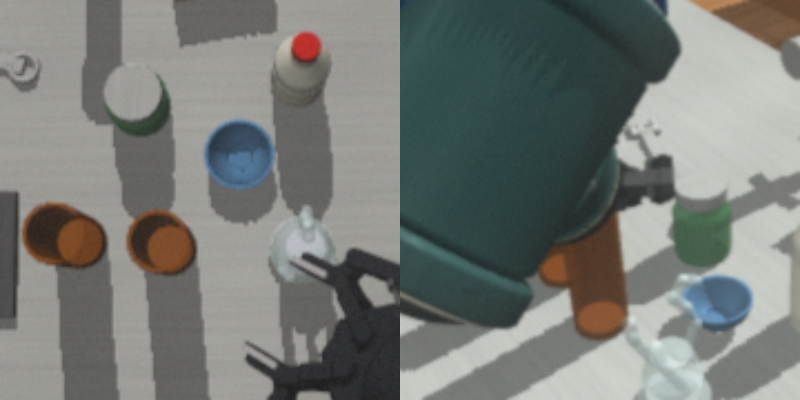

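Call:
apply_moves(
  fingers=[0.78,0.78,0.78,0.78,0.78,0.78,0.78,0.78],
  travel=[
    [-0.06,-0.02,0.5],
    [0,0,0.5],
    [0,0,0.5],
    [0,0,0.5],
    [0,0,0.5],
    [0,0,0.4],
    [0,0,0.2],
    [0,0,0],
  ],
  rotation=[
    [0,0,0],
    [0,0,0],
    [0,0,0],
    [0,0,0],
    [0,0,0],
    [0,0,0],
    [0,0,0],
    [0,0,0],
  ],
)

```text
time: 16.65
tool_pos: [0.4916, 0.0775, 0.1139]
tcp_rot: [-2.176, -1.261, -1.019]
wrist_force: [-0.5, -0.4, 0.6]
width: 0.78
grip_force: 0.0
```

Call:
apply_moves(
  fingers=[0.6,0.5,0.4,0.4,0.4,0.4,0.4],
  newtons=45,
  travel=[
    [0,0,0],
    [0,0,0],
    [0,0,0],
    [0,0,0],
    [0,0,0],
    [0,0,0],
    [0,0,0],
  ],
  rotation=[
    [0,0,0],
    [0,0,0],
    [0,0,0],
    [0,0,0],
    [0,0,0],
    [0,0,0],
    [0,0,0],
  ],
)

```text
time: 17.35
tool_pos: [0.4923, 0.0759, 0.115]
tcp_rot: [-2.178, -1.259, -1.023]
wrist_force: [-1.7, 0.5, 5.6]
width: 0.584
grip_force: 48.2
```

Run:
```python
from rows import *
np.set_printoptions(precision=4,suppress=True)
t=read_camera("top");s=read_state();Q=R.from_rotvec(s["tcp_rot"])
print(s["q"],s["tool_pos"],s["tcp_rot"],s["wrist_force"],s["torque"],s["width"],s["grip_force"])
tz=Q.as_matrix()[:,2];d=(np.array([.483,.0603])-s["tool_pos"][:2]);print("tz",tz,"along",d@tz[:2]/np.linalg.norm(tz[:2]),"lat",np.cross(tz[:2],d)/np.linalg.norm(tz[:2]))
for r in tip_of("top","vase"):print(r["p"],r["location"],onz(t,r["location"],0))
```

```text
[-0.4729  0.0329  2.3874  1.0986  1.0391 -0.7023] [0.4923 0.0759 0.115 ] [-2.178  -1.2587 -1.0226] [-0.4087 -0.8625  5.3883] [0.1552 0.0557 0.1759] 0.5846651877309494 48.201385655411286
tz [ 0.3855  0.665  -0.6396] along -0.018179293570660723 lat 0.00020889797826908666
0.8 [215.3, 269.5] [0.487  0.1481 0.    ]
0.69 [256.0, 271.1] [0.4829 0.0607 0.    ]
0.51 [163.9, 182.4] [0.6793 0.2644 0.    ]<stdin>:5: DeprecationWarning: Arrays of 2-dimensional vectors are deprecated. Use arrays of 3-dimensional vectors instead. (deprecated in NumPy 2.0)
```

```bash
cat > lay.py <<'E'
from rows import *
Rv0=R.from_matrix(np.c_[[.5,.866,0],[-.866,.5,0],[0,0,1]])  # vase x = approach direction
hz=np.array([.5,.866,0]);
def target(off,foot=.047):
    a=2.9445;cx=np.array([np.cos(a),np.sin(a),0]);vz=-cx
    Rf=R.from_matrix(np.c_[[0,0,-1.],np.cross(vz,[0,0,-1.]),vz])
    return np.r_[.4671,-.2609,.067+off]+foot*cx,Rf
E
python3 - <<'E'
from lay import *
np.set_printoptions(precision=4,suppress=True)
s=read_state();x=s["tool_pos"];Q=R.from_rotvec(s["tcp_rot"])
F=np.array([.483,.0603,0])
# tool in vase
xt=Rv0.inv().apply(x-F);Qt=Rv0.inv()*Q
np.savez("grasp.npz",xt=xt,Qt=Qt.as_rotvec())
print(xt)
print("up in tool",Q.inv().apply([0,0,1]))
x1=x+[0,0,.16];q1,e1=IK(x1,Q,s["q"]);print("lift",q1,e1)
f,Rf=target(.09);xf=f+Rf.apply(xt);Qf=Rf*Qt
q2,e2=IK(xf,Qf,[-.44,.6,1.4,-.14,1.7,1.37]);print("above",q2,e2,xf)
f,Rf=target(0);q3,e3=IK(f+Rf.apply(xt),Qf,q2);print("final",q3,e3)
N=30
qs=[q1+(q2-q1)*w for w in np.linspace(0,1,N+1)[1:]]
for i,q in enumerate(qs):
    X,W=FK(q);Rv=W*Qt.inv();foot=X-Rv.apply(xt);m=foot+Rv.apply([0,0,.16])
    if i%3==2:print(i,"foot",foot,"mouth",m,"tcp",X)
show(interp(x1,Q,qs))
E
```

```text
[ 0.0182 -0.0002  0.115 ]
up in tool [ 0.7687  0.0019 -0.6396]
lift [-0.4727 -0.2302  2.2617  0.9448  1.2446 -0.3376] 1.1326281510349205e-14
above [-0.4301  0.649   1.3837 -0.153   1.7867  1.3559] 5.506989628465236e-14 [ 0.5337 -0.2744  0.1388]
final [-0.4301  0.7386  1.4181 -0.1501  1.6641  1.3748] 1.1031912487347068e-13
2 foot [0.466  0.0401 0.1513] mouth [0.4945 0.0396 0.3087] tcp [0.4959 0.0552 0.2628]
5 foot [0.4491 0.0143 0.1451] mouth [0.5054 0.0148 0.2948] tcp [0.4991 0.0298 0.249 ]
8 foot [ 0.4334 -0.016   0.1417] mouth [ 0.5158 -0.0137  0.2788] tcp [0.5019 0.0001 0.2343]
11 foot [ 0.42   -0.0495  0.1411] mouth [ 0.5256 -0.0457  0.2613] tcp [ 0.5048 -0.0332  0.2192]
14 foot [ 0.41   -0.085   0.1429] mouth [ 0.5348 -0.0808  0.2429] tcp [ 0.5079 -0.0698  0.204 ]
17 foot [ 0.4039 -0.1212  0.1464] mouth [ 0.5437 -0.1186  0.2241] tcp [ 0.5114 -0.1088  0.1892]
20 foot [ 0.402  -0.1567  0.1507] mouth [ 0.5523 -0.1585  0.2057] tcp [ 0.5156 -0.1496  0.1751]
23 foot [ 0.4045 -0.1908  0.1547] mouth [ 0.5607 -0.1997  0.1881] tcp [ 0.5207 -0.1914  0.1619]
26 foot [ 0.411  -0.2225  0.1571
[... 1545 characters left out ...]
71]
 [ 0.495  0.063  0.267]
 [ 0.496  0.055  0.263]
 [ 0.497  0.047  0.259]
 [ 0.498  0.038  0.254]
 [ 0.499  0.03   0.249]
 [ 0.5    0.02   0.244]
 [ 0.501  0.011  0.239]
 [ 0.502  0.     0.234]
 [ 0.503 -0.011  0.229]
 [ 0.504 -0.022  0.224]
 [ 0.505 -0.033  0.219]
 [ 0.506 -0.045  0.214]
 [ 0.507 -0.057  0.209]
 [ 0.508 -0.07   0.204]
 [ 0.509 -0.083  0.199]
 [ 0.51  -0.096  0.194]
 [ 0.511 -0.109  0.189]
 [ 0.513 -0.122  0.184]
 [ 0.514 -0.136  0.18 ]
 [ 0.516 -0.15   0.175]
 [ 0.517 -0.164  0.171]
 [ 0.519 -0.177  0.166]
 [ 0.521 -0.191  0.162]
 [ 0.523 -0.205  0.158]
 [ 0.525 -0.219  0.153]
 [ 0.527 -0.233  0.15 ]
 [ 0.529 -0.247  0.146]
 [ 0.531 -0.261  0.142]
 [ 0.534 -0.274  0.139]]
```

Call:
apply_moves(
  fingers=[0.4,0.4,0.4,0.4,0.4,0.4,0.4,0.4,0.4,0.4,0.4],
  travel=[
    [0.2,0,-0.17],
    [0.4,0,-0.335],
    [0.4,0,-0.335],
    [0.4,0,-0.335],
    [0.4,0,-0.335],
    [0.4,0,-0.335],
    [0.4,0,-0.335],
    [0.4,0,-0.335],
    [0.23,0,-0.17],
    [0,0,0],
    [0,0,0],
  ],
  rotation=[
    [0,0,0],
    [0,0,0],
    [0,0,0],
    [0,0,0],
    [0,0,0],
    [0,0,0],
    [0,0,0],
    [0,0,0],
    [0,0,0],
    [0,0,0],
    [0,0,0],
  ],
)

```text
time: 18.55
tool_pos: [0.4912, 0.0764, 0.3228]
tcp_rot: [-2.179, -1.258, -1.019]
wrist_force: [0.6, 0.0, -2.4]
width: 0.59
grip_force: 47.8
```

```bash
cat > step.py <<'E'
from lay import *
np.set_printoptions(precision=4,suppress=True)
s=read_state();x=s["tool_pos"];Q=R.from_rotvec(s["tcp_rot"]);print(x,s["wrist_force"],s["torque"],s["width"],s["grip_force"])
G=np.load("grasp.npz");xt=G["xt"];Qt=R.from_rotvec(G["Qt"])
f,Rf=target(.11)
q2,e2=IK(f+Rf.apply(xt),Rf*Qt,[-.44,.6,1.4,-.14,1.7,1.37]);print("above",q2,e2)
N=24
qs=[s["q"]+(q2-s["q"])*w for w in np.linspace(0,1,N+1)[1:]]
for i,q in enumerate(qs):
    X,W=FK(q);Rv=W*Qt.inv();foot=X-Rv.apply(xt);m=foot+Rv.apply([0,0,.16])
    if i%4==3:print(i,"foot",foot,"mouth",m,"tcp",X)
show(interp(x,Q,qs)[:])
E
python3 step.py
python3 - <<'E'
from h import *
c=read_camera("side");cv2.imwrite("pics/lift.png",c["image"][:,:,::-1])
E
```

```text
[0.4912 0.0764 0.3228] [ 0.6229  0.0327 -2.3648] [-0.4768  0.3104  0.018 ] 0.5900160860784717 47.799326171953
above [-0.4301  0.6317  1.3721 -0.1541  1.8152  1.3514] 6.395174747672751e-13
3 foot [0.4537 0.0196 0.1898] mouth [0.5017 0.0211 0.3424] tcp [0.4979 0.0357 0.2962]
7 foot [ 0.4287 -0.0325  0.1799] mouth [ 0.5198 -0.0282  0.3114] tcp [ 0.5036 -0.0155  0.2674]
11 foot [ 0.411  -0.0904  0.1774] mouth [ 0.5361 -0.0857  0.2771] tcp [ 0.5092 -0.0752  0.238 ]
15 foot [ 0.4035 -0.1488  0.1792] mouth [ 0.5508 -0.1492  0.2419] tcp [ 0.5156 -0.1403  0.2096]
19 foot [ 0.4073 -0.2035  0.1808] mouth [ 0.5645 -0.2161  0.2079] tcp [ 0.5236 -0.2079  0.183 ]
23 foot [ 0.421  -0.2517  0.177 ] mouth [ 0.5779 -0.283   0.177 ] tcp [ 0.5337 -0.2744  0.1588]
travel [[-0.19, 0.12, -0.03], [-0.19, 0.14, -0.03], [-0.2, 0.15, -0.03], [-0.19, 0.18, -0.04], [-0.21, 0.18, -0.04], [-0.19, 0.21, -0.04], [-0.2, 0.23, -0.04], [-0.19, 0.24, -0.05], [-0.18, 0.26, -0.04], [-0.17, 0.28, -0.04], [-0.16, 0.3, -0.04], [-0.15, 0.31, -0.03]]
rot [[0.32, -0.36, 0.54], [0.29, -0.39, 0.55], [0.27, -0.4, 0.56], [0.24, -0.4
[... 623 characters left out ...]
-0.39, 0.69], [-0.3, -0.38, 0.71], [-0.34, -0.35, 0.71], [-0.35, -0.33, 0.71]]
maxes 0.37067505985701277 0.8615103017375938
[[ 0.493  0.067  0.316]
 [ 0.495  0.057  0.31 ]
 [ 0.496  0.047  0.303]
 [ 0.498  0.036  0.296]
 [ 0.499  0.024  0.289]
 [ 0.501  0.011  0.282]
 [ 0.502 -0.002  0.275]
 [ 0.504 -0.016  0.268]
 [ 0.505 -0.03   0.26 ]
 [ 0.507 -0.044  0.253]
 [ 0.508 -0.06   0.245]
 [ 0.509 -0.075  0.238]
 [ 0.511 -0.091  0.231]
 [ 0.512 -0.107  0.224]
 [ 0.514 -0.124  0.216]
 [ 0.516 -0.14   0.209]
 [ 0.517 -0.157  0.203]
 [ 0.52  -0.174  0.196]
 [ 0.521 -0.191  0.19 ]
 [ 0.524 -0.208  0.183]
 [ 0.526 -0.225  0.177]
 [ 0.528 -0.241  0.171]
 [ 0.531 -0.258  0.164]
 [ 0.534 -0.274  0.159]]
```

View pics/lift.png

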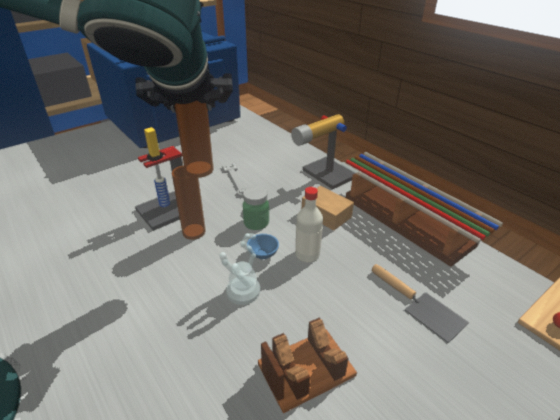

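Call:
apply_moves(
  fingers=[0.4,0.4,0.4,0.4,0.4,0.4,0.4,0.4,0.4,0.4,0.4,0.4],
  travel=[
    [-0.19,0.12,-0.03],
    [-0.19,0.14,-0.03],
    [-0.2,0.15,-0.03],
    [-0.19,0.18,-0.04],
    [-0.21,0.18,-0.04],
    [-0.19,0.21,-0.04],
    [-0.2,0.23,-0.04],
    [-0.19,0.24,-0.05],
    [-0.18,0.26,-0.04],
    [-0.17,0.28,-0.04],
    [-0.16,0.3,-0.04],
    [-0.15,0.31,-0.03],
  ],
  rotation=[
    [0.32,-0.36,0.54],
    [0.29,-0.39,0.55],
    [0.27,-0.4,0.56],
    [0.24,-0.42,0.56],
    [0.21,-0.44,0.58],
    [0.18,-0.46,0.57],
    [0.16,-0.46,0.59],
    [0.12,-0.48,0.6],
    [0.09,-0.48,0.6],
    [0.05,-0.49,0.61],
    [0.03,-0.49,0.62],
    [-0.01,-0.5,0.62],
  ],
)

```text
time: 19.8
tool_pos: [0.5092, -0.0753, 0.2366]
tcp_rot: [-2.529, -0.628, 0.045]
wrist_force: [0.4, 0.1, -1.6]
width: 0.587
grip_force: 47.7
```

Call:
apply_moves(
  fingers=[0.4,0.4,0.4,0.4,0.4,0.4,0.4,0.4,0.4,0.4,0.4,0.4],
  travel=[
    [-0.13,0.32,-0.04],
    [-0.11,0.34,-0.03],
    [-0.09,0.35,-0.03],
    [-0.06,0.35,-0.02],
    [-0.05,0.36,-0.02],
    [-0.01,0.37,-0.02],
    [0,0.36,-0.01],
    [0.04,0.36,-0.01],
    [0.06,0.36,0],
    [0.09,0.35,0],
    [0.12,0.34,0.01],
    [0.14,0.32,0],
  ],
  rotation=[
    [-0.04,-0.49,0.63],
    [-0.08,-0.48,0.65],
    [-0.11,-0.49,0.64],
    [-0.13,-0.47,0.66],
    [-0.17,-0.46,0.66],
    [-0.2,-0.45,0.67],
    [-0.23,-0.43,0.68],
    [-0.26,-0.42,0.69],
    [-0.29,-0.39,0.69],
    [-0.3,-0.38,0.71],
    [-0.34,-0.35,0.71],
    [-0.35,-0.33,0.71],
  ],
)

```text
time: 21.0
tool_pos: [0.5339, -0.2743, 0.1572]
tcp_rot: [-2.878, 0.283, 1.045]
wrist_force: [0.2, 0.3, -1.6]
width: 0.585
grip_force: 47.8
```

Call:
apply_moves(
  fingers=[0.4,0.4,0.4],
  travel=[
    [0,0,0],
    [0,0,0],
    [0,0,0],
  ],
  rotation=[
    [0,0,0],
    [0,0,0],
    [0,0,0],
  ],
)

```text
time: 21.3
tool_pos: [0.5342, -0.2736, 0.1598]
tcp_rot: [-2.878, 0.279, 1.038]
wrist_force: [-0.1, -0.2, -1.9]
width: 0.588
grip_force: 47.8
```

```bash
cat > chk.py <<'E'
from lay import *
import sys
np.set_printoptions(precision=4,suppress=True)
off=float(sys.argv[1])
t=read_camera("top");sd=read_camera("side")
s=read_state();x=s["tool_pos"];Q=R.from_rotvec(s["tcp_rot"]);print(x,s["wrist_force"],s["torque"],s["width"],s["grip_force"])
G=np.load("grasp.npz");xt=G["xt"];Qt=R.from_rotvec(G["Qt"])
f,Rf=target(off);X=f+Rf.apply(xt);W=Rf*Qt
print("to target: travel",Q.inv().apply(X-x)/.05,"rot",(Q.inv()*W).as_rotvec()/np.radians(6),"down/10mm",Q.inv().apply([0,0,-.2]))
Rv=Q*Qt.inv();foot=x-Rv.apply(xt);m=foot+Rv.apply([0,0,.16]);print("FK foot,mouth",foot,m)
for n,p in(("vase",foot),("vase_mouth",m)):
    for c,nm in((t,"top"),(sd,"side")):
        print(n,nm,"pred",proj(c,p),[(round(r["p"],2),np.round(r["location"],1).tolist()) for r in tip_of(nm,n)])
E
python3 chk.py .11
python3 - <<'E'
from h import *
t=read_camera("top");sd=read_camera("side")
cv2.imwrite("pics/above.png",np.hstack([cv2.resize(c["image"][y:y+h,x:x+w,::-1],(400,400)) for c,x,y,w,h in((t,340,190,150,150),(sd,210,240,180,180))]))
E
```

```text
[ 0.5344 -0.2739  0.1607] [ 0.1475 -0.1567 -1.1381] [-0.1043 -0.5572  0.0635] 0.5829975870432134 47.75836140048341
to target: travel [0.0143 0.0116 0.0364] rot [-0.0147 -0.0244  0.0159] down/10mm [0.1275 0.0004 0.1541]
FK foot,mouth [ 0.4217 -0.2513  0.1786] [ 0.5786 -0.2826  0.179 ]
vase top pred [427.8828 300.7766] [(0.92, [217.8, 267.5])]
vase side pred [279.0186 306.8969] [(0.85, [282.9, 305.4]), (0.58, [193.7, 230.2])]
vase_mouth top pred [440.6248 211.8748] []
vase_mouth side pred [379.1271 266.4954] [(0.73, [377.3, 267.1]), (0.64, [185.5, 173.7])]
```

View pics/above.png

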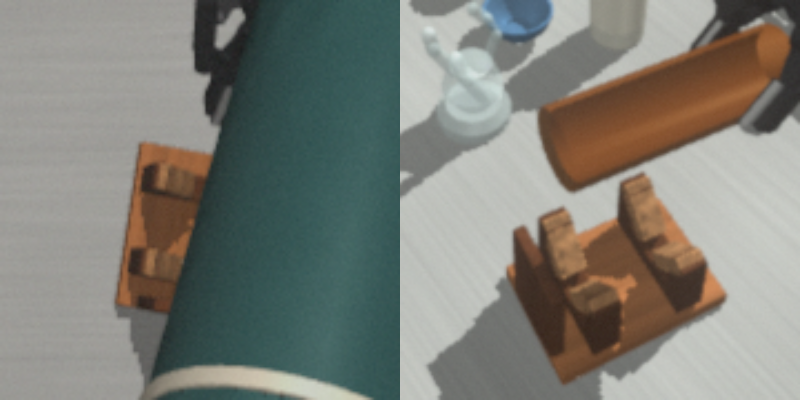

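Call:
apply_moves(
  fingers=[0.4,0.4,0.4,0.4,0.4,0.4,0.4,0.4,0.4,0.4],
  travel=[
    [0.24,0.01,0.3],
    [0.24,0,0.3],
    [0.24,0,0.3],
    [0.24,0,0.3],
    [0.13,0,0.15],
    [0.06,0,0.08],
    [0.04,0,0.05],
    [0,0,0],
    [0,0,0],
    [0,0,0],
  ],
  rotation=[
    [0,0,0],
    [0,0,0],
    [0,0,0],
    [0,0,0],
    [0,0,0],
    [0,0,0],
    [0,0,0],
    [0,0,0],
    [0,0,0],
    [0,0,0],
  ],
)

```text
time: 22.7
tool_pos: [0.5337, -0.2747, 0.0662]
tcp_rot: [-2.881, 0.282, 1.036]
wrist_force: [-0.4, 0.4, -1.2]
width: 0.588
grip_force: 47.7
```

```bash
python3 chk.py 0
```

```text
[ 0.5335 -0.2746  0.066 ] [-0.7197 -0.3839 -1.7434] [-0.1717 -0.5226  0.0039] 0.586266292028071 47.72788250382291
to target: travel [ 0.2218 -0.0044  0.2629] rot [-0.0073 -0.0293  0.0057] down/10mm [0.1274 0.0002 0.1541]
FK foot,mouth [ 0.4207 -0.2519  0.0838] [ 0.5776 -0.2832  0.0843]
vase top pred [414.5891 300.3434] [(0.85, [215.6, 268.4])]
vase side pred [278.6325 351.1048] [(0.97, [279.9, 348.8]), (0.78, [192.9, 232.9])]
vase_mouth top pred [426.4799 219.8899] [(0.62, [202.6, 263.0])]
vase_mouth side pred [370.1203 310.1781] [(0.84, [370.5, 313.0]), (0.58, [183.9, 173.8])]
```

Call:
apply_moves(
  fingers=[0.4,0.4,0.4,0.4,0.4,0.4,0.4,0.4],
  travel=[
    [0.033,0,0.04],
    [0.033,0,0.04],
    [0.033,0,0.04],
    [0.033,0,0.04],
    [0.033,0,0.04],
    [0.02,0,0.02],
    [0,0,0],
    [0,0,0],
  ],
  rotation=[
    [0,0,0],
    [0,0,0],
    [0,0,0],
    [0,0,0],
    [0,0,0],
    [0,0,0],
    [0,0,0],
    [0,0,0],
  ],
)

```text
time: 23.8
tool_pos: [0.533, -0.2742, 0.0509]
tcp_rot: [-2.879, 0.281, 1.039]
wrist_force: [-0.6, 1.5, -0.1]
width: 0.588
grip_force: 47.7
```

Call:
apply_moves(
  fingers=[0.4,0.4,0.4],
  travel=[
    [0.013,0,0.015],
    [0,0,0],
    [0,0,0],
  ],
  rotation=[
    [0,0,0],
    [0,0,0],
    [0,0,0],
  ],
)

```text
time: 24.1
tool_pos: [0.5331, -0.2743, 0.0506]
tcp_rot: [-2.879, 0.282, 1.039]
wrist_force: [-0.9, 2.1, 2.8]
width: 0.587
grip_force: 48.0
```

Call:
apply_moves(
  fingers=[0.4,0.4,0.4],
  travel=[
    [0.013,0,0.015],
    [0,0,0],
    [0,0,0],
  ],
  rotation=[
    [0,0,0],
    [0,0,0],
    [0,0,0],
  ],
)

```text
time: 24.4
tool_pos: [0.5332, -0.2742, 0.0503]
tcp_rot: [-2.879, 0.282, 1.04]
wrist_force: [-0.8, 1.9, 6.4]
width: 0.587
grip_force: 48.3
```

```bash
python3 chk.py 0
```

```text
[ 0.5332 -0.2742  0.0503] [-1.3539  1.278   6.6328] [ 0.3355  0.6589 -0.2607] 0.5845902823645693 48.275059185689315
to target: travel [0.0271 0.0017 0.0156] rot [-0.0116 -0.0087  0.0057] down/10mm [0.1278 0.0003 0.1539]
FK foot,mouth [ 0.4205 -0.2515  0.0684] [ 0.5774 -0.2829  0.0685]
vase top pred [412.4053 300.3423] [(0.89, [214.3, 269.0])]
vase side pred [278.2994 357.34  ] [(0.75, [196.7, 233.6]), (0.59, [279.4, 356.7])]
vase_mouth top pred [424.1428 221.1455] [(0.84, [204.5, 262.9])]
vase_mouth side pred [368.4909 316.6041] [(0.91, [370.3, 314.5]), (0.89, [181.6, 171.2]), (0.57, [414.0, 301.5])]
```

Call:
apply_moves(
  fingers=[0.62,0.66,0.72,0.8,0.9,0.9,0.9,0.9,0.9,0.9,0.9,0.9],
  travel=[
    [0,0,0],
    [0,0,0],
    [0,0,0],
    [0,0,0],
    [0,0,0],
    [0,0,0],
    [0,0,-0.2],
    [0,0,-0.4],
    [0,0,-0.5],
    [0,0,-0.6],
    [0,0,-0.6],
    [0,0,-0.6],
  ],
  rotation=[
    [0,0,0],
    [0,0,0],
    [0,0,0],
    [0,0,0],
    [0,0,0],
    [0,0,0],
    [0,0,0],
    [0,0,0],
    [0,0,0],
    [0,0,0],
    [0,0,0],
    [0,0,0],
  ],
)

```text
time: 25.9
tool_pos: [0.625, -0.2926, 0.1622]
tcp_rot: [-2.88, 0.281, 1.037]
wrist_force: [-0.3, -0.6, 0.3]
width: 0.903
grip_force: 0.0
```

Run:
```python
from lay import *
np.set_printoptions(precision=4,suppress=True)
t=read_camera("top");sd=read_camera("side");s=read_state();print(s["tool_pos"],s["wrist_force"],s["width"])
f,Rf=target(0);m=f+Rf.apply([0,0,.16])
for n,p in(("vase",f),("vase_mouth",m),("brush_collar",[.4735,.256,.15]),("brush",[.4735,.256,.02])):
    for c,nm in((t,"top"),(sd,"side")):
        print(n,nm,"pred",proj(c,p),[(round(r["p"],2),np.round(r["location"],1).tolist()) for r in tip_of(nm,n)])
hsv=cv2.cvtColor(sd["image"],cv2.COLOR_RGB2HSV)
y=cv2.inRange(hsv,(22,120,80),(35,255,255));ys,xs=np.nonzero(y);k=(xs<200)&(ys<170);print("yellow",xs[k].min(),xs[k].max(),ys[k].min(),ys[k].max())
for r in regions_of("side","vase"):print(r["p"],r["bbox"])
P=np.array([proj(sd,b+Rf.apply([.026*np.cos(u),.026*np.sin(u),0])) for b in(f,m) for u in np.linspace(0,6.28,40)]);print("pred bbox",P.min(0),P.max(0)-P.min(0))
```

```text
[ 0.6277 -0.2935  0.165 ] [-0.0371  0.7128  0.6146] 0.9002395241673338
vase top pred [412.3238 300.0541] [(0.83, [214.7, 268.7]), (0.51, [136.7, 274.3])]
vase side pred [278.6758 357.7826] [(0.96, [193.3, 231.4]), (0.81, [276.5, 357.4])]
vase_mouth top pred [424.0016 220.9823] [(0.75, [203.1, 262.2]), (0.46, [423.8, 217.5]), (0.46, [166.4, 270.7])]
vase_mouth side pred [368.6704 317.1015] [(0.96, [369.7, 318.7]), (0.65, [182.2, 170.7])]
brush_collar top pred [145.1405 273.7719] [(0.64, [143.8, 274.2]), (0.39, [310.6, 197.4])]
brush_collar side pred [154.34   157.2311] [(0.93, [156.3, 158.7])]
brush top pred [162.7195 275.9411] [(0.63, [163.7, 275.5]), (0.3, [409.2, 161.6])]
brush side pred [164.1604 205.0216] [(0.95, [166.9, 204.5]), (0.44, [150.3, 139.6])]
yellow 144 159 127 156
0.92 [172.8, 165.1, 35.1, 74.0]
0.82 [273.7, 302.0, 109.0, 78.7]
0.65 [134.4, 144.4, 46.9, 82.8]
pred bbox [270.8322 301.3092] [108.3958  74.5195]
```

```bash
python3 -c "
from workcell import *
print(finish_job())"
```

```text
the job is handed in; nothing more can be done
None
```

The vase got its two brush strokes, the brush hangs in its fork again, and the vase lies in both V supports with its foot by the stop; the last camera check agreed to within about 4 pixels, and the job is handed in, though no verdict was returned.

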